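# Pack the seal kit and lock its tray in the dock

## Task

Pack up the couplet maker's seal kit: put every piece of it that lies on the desk (blue paste pot, terracotta water dropper, green seal, red seal, black ink stick, brass weight, whichever are out) into the wooden tray while the tray is still out of its dock. Then slide the tray along the desk, its metal ledge first, under the dock's red lip until it is fully home, and last swing the brass catch shut behind it. Leave the ink bottle and the white dish where they stand.

Things in the scene. Friction and masses are not known exactly. Their poses are not given: they have to be found in the camera images.
- tray_in (a point): Open wooden tray, loose, 0.22 kg: centre of its inner floor, 4 mm above its underside, which slides on the desk. Own y towards its aluminium front ledge, x to the right of that. Inside 124 mm (x) by 184 (y), outside 136 by 196, rims 24 mm above the underside. The ledge, 10 mm thick and as wide as the tray, lies on the desk from y = 98 to 120 mm.
- tray_handle (a point): Black upright handle block behind the tray's rear wall, part of the tray: 30 mm wide (tray x), 22 mm deep (tray y), rising from the desk to 56 mm; this point is on its middle line 40 mm above the desk, at tray y = -119 mm. There is a 10 mm gap between handle and rear wall above 12 mm height. Axes as the tray's.
- dock_home (a point): Fixed dark wood dock (place and heading vary): point at desk level at the middle of the foot of the pocket's back wall. Own y is the direction in which the tray slides in, x to the right of that, z up. Fully home, the ledge's front edge touches the back wall (tray_in at dock x = 0, y = -120 mm), the tray's y along the dock's y.
- dock_lip (a point): Middle of the red lip's front edge, on the underside: 20 mm before the back wall (dock y = -20), 15 mm above the desk; the lip's top is at 27 mm. Axes as the dock's. Cheeks 26 mm high at dock x = +-73 mm guide the tray's sides from y = 0 to -55 mm; lead-ins 20 mm high flare from there to x = +-91 at y = -89 mm.
- catch (a joint): Swinging brass catch on the dock, angle in rad: 0 is shut (arm along the dock's +x, behind the tray's rear wall, 5 mm clear of a tray fully home; there is a stop), about 1.5 is open (the arm points to the dock's -y, clear of the tray's way). Seen from above it turns anticlockwise to shut. It stays where it is left; about 1 N at the peg moves it.
- catch_pivot (a point): The catch's upright hinge axis, at dock x = -108, y = -231 mm, 20 mm above the desk, fixed to the dock; axes as the dock's. The brass arm is 16 mm wide, from 13 to 27 mm above the desk, reaching 76 mm from the axis.
- catch_peg (a point): Upright black peg, 16 mm in diameter, on the catch's arm 66 mm from its hinge axis, from 27 to 61 mm above the desk; this point is 43 mm above the desk. Its x axis points along the arm away from the hinge.
- paste_pot_c (a point): Part of the seal kit; may be absent. Blue ceramic seal-paste pot with a white band, 44 mm in diameter, 24 mm high, 90 g; this point is its centre, z along its axis.
- dropper_c (a point): Part of the seal kit; may be absent. Terracotta-coloured water dropper, a solid round pot 38 mm in diameter, 26 mm high, 70 g; this point is its centre, z along its axis.
- jade_seal_c (a point): Part of the seal kit; may be absent. Green stone seal with a white stripe, 54 mm long, 24 wide, 24 high, 90 g. Lies flat at the start; this point is its centre, own x along its length, y across its width, z up.
- red_seal_c (a point): Part of the seal kit; may be absent. Red stone seal with a pale stripe, 46 mm long, 28 wide, 28 high, 80 g. Lies flat at the start; this point is its centre, own x along its length, y across its width, z up.
- ink_stick_c (a point): Part of the seal kit; may be absent. Black ink stick with a gold band, 54 mm long, 18 wide, 12 high, 30 g. Lies flat at the start; this point is its centre, own x along its length, y across its width, z up.
- brass_weight_c (a point): Part of the seal kit; may be absent. Plain brass paperweight, 50 mm long, 22 wide, 18 high, 110 g. Lies flat at the start; this point is its centre, own x along its length, y across its width, z up.
- ink_bottle: Amber ink jar, 52 mm in diameter, 85 mm high; not to be moved. Origin at the centre of its underside.
- dish: White dish, 72 mm in diameter, 22 mm high; not to be moved. Origin at the centre of its underside.

How it is judged:
By the outcome, as a careful person would: the job done as asked, in the order asked, and still so for the second after the job is handed in, with the robot touching nothing.
Of paste_pot, dropper, jade_seal, red_seal, ink_stick, brass_weight only 4 to 6 are there at a start; the rules pass over those that are not, and their reading is None.
At some moment in a run one of paste_pot, dropper, jade_seal, red_seal, ink_stick, brass_weight may be knocked a few centimetres aside while the robot is not near it.
Once in a run the grip may slacken for a moment while it holds something.
It also fails if it takes over 210 s, if anything falls off the work surface, if the arm or the gripper's body presses on something with over 40 N, if the wrist force passes 120 N, or if a joint passes its speed limit or range.

## Robot

A 7-joint arm with a two-finger parallel gripper is mounted at the origin on the work surface. World frame = base frame: x ahead of the robot, y to its left, z up, the work surface at z = 0. Lengths are in m, angles in rad, forces in N, time in s.
With the tool pointing down it reaches from about 0.425 to 0.825 m from the base axis. Payload 3.6 kg.
Tool frame: the origin (TCP) lies midway between the tips of the shut fingers; the grasp point (between the pads) lies 19 mm behind it (r.pinch_z is the distance from the TCP to the grasp point, in m); y points along the fingers, x is the direction in which the jaws open and shut, and the axes are right-handed (so a half turn about y gives the same grasp; the last joint's range is limited). The gripper opens to 93 mm and grips with 3 to 60 N. Pads are 15 mm wide; open, the fingers measure 128 mm over their backs; the gripper's body (75 mm by 188 mm) begins 65 mm behind the grasp point.
Start: joints at [1.141, 0.615, -0.013, 1.423, 0.008, 1.103, -0.04], TCP at [0.255, -0.598, 0.219] pointing down, gripper open.
Joint ranges: [-3.12, 3.12], [-0.3, 2.06], [-1.34, 1.32], [0.26, 2.42], [-1.36, 4.5], [0.01, 1.98], [-2.84, 2.84]. Speed limits (rad/s): [2.79, 2.79, 3.14, 3.14, 3.14, 3.14, 3.14].

## Interface

Orientations are given as a unit quaternion [x, y, z, w].
In Python, from station import r, imaging gives the robot as it stands.
- The arm moves only by the shell command python3 -m inch 'ROWS' [FORCE]. ROWS is JSON, a list that holds one entry, the list of rows, each a list of 7 numbers: the finger opening in mm, from 0 to 93, then the shift along the tool's x, y, z in mm, then the turn, a rotation vector about the tool's x, y, z in degrees. A call has 1 to 10 rows; each row shifts and turns the pose as measured when the row begins, along the tool's axes as they then stand; what a row does not reach is not made up. A row lasts 1/8 s, in which the tool goes at most 62.5 mm and 10.7 degrees, less where a joint would pass 70% of its speed; a pose out of reach is approached as far as the arm can. A call with a gripper value outside its range is refused whole. The fingers move at their own pace and stop on an object; FORCE is the grip in N (left out, the last holds). Time passes only in rows, so rows that do not move let the fingers close. It gives the time, the measured TCP pose, the force and the opening at its end, in the units of the state.
- r.read_state(): the state, without advancing time (a new reading comes with each control period).
- imaging.camera(name): name is "scene" or "top" or "wrist"; returns (picture, depth): 420x560x3 uint8, red, green, blue; 420x560 float32, m along the optical axis (not along the pixel's ray), 0 where there is no reading.
- imaging.camera_model(name): a dict with "vertical_fov" (degrees; the focal length in pixels is half the picture's height over the tangent of half this angle, whatever the lens; pixels are square), "cx", "cy" (the principal point, pixels), "R" (3x3) and "t" (3): a world point X has camera coordinates R X + t; the wrist camera has in their place "mount" (4x4, takes a point from camera to tool coordinates, whose origin is the TCP and whose axes are the tool frame's). Camera axes: x right, y down, z forward; pixel columns grow to the right and rows downward; lengths in m; the calibration is good to about 2 mm. A picture is of the moment at which its call begins: read the wrist's pose just before it. camera_model takes no time and is no camera call.
- r.sign_off(): hands the job in, once; it reports no verdict.
The state is a dict: "clock": time; "joint_pos": joint angles; "qd": joint speeds; "joint_torque": joint torques, N m; "tcp_pos": TCP position; "orientation": TCP orientation; "contact_force": force on the tool from outside, world axes, zero at the start; "moment": the same for the moment, N m; "gripper_width": finger opening in m.
Only numpy, scipy, OpenCV 4.12 (cv2) and the standard library are available. Lean on these libraries where they do the work, as an engineer would, in place of code of your own. Each camera call takes 0.05 s, during which the arm holds its last target.

## Working session

There is one attempt and no reset: what is moved stays moved. The work goes in short steps, Python scripts to look and compute and a shell command to move; the robot and the scene stay as the last step left them, time stands still between calls to the robot, and variables do not carry over. Pictures are saved under pics/ and viewed, and the job is handed in when it is done.

```bash
ls; mkdir -p pics; python3 - <<'E'
from station import r, imaging
import cv2,numpy as np
s=r.read_state();print(s, r.pinch_z)
for n in ("scene","top","wrist"):
    p,d=imaging.camera(n);cv2.imwrite(f"pics/{n}0.png",p[:,:,::-1]);np.savez(f"pics/{n}0.npz",p=p,d=d)
    print(n,imaging.camera_model(n))
E
```

```text
pics
{'clock': 0.0, 'joint_pos': array([ 1.14051353,  0.61590623, -0.01258303,  1.42489876,  0.0081272 ,
        1.10337864, -0.04040679]), 'qd': array([-1.90346167e-03, -2.42727470e-03,  1.48003828e-03, -8.76680595e-05,
        4.44539284e-04, -4.36650132e-04,  1.03602925e-03]), 'joint_torque': array([ 3.57588033e-04, -4.58935547e+01,  2.08870322e-01, -1.65744907e+01,
       -6.10563532e-02,  2.05146923e-02,  2.51149731e-04]), 'tcp_pos': array([ 0.25505912, -0.59700908,  0.21748975]), 'orientation': array([-0.58964304,  0.39033436, -0.38880498,  0.59058518]), 'contact_force': array([ 0.00599325, -0.24245528,  0.11397502]), 'moment': array([ 0.04993713,  0.02115624, -0.0106167 ]), 'gripper_width': 0.09309557909139521} 0.0188
scene {'vertical_fov': 47.241983124032885, 'cx': 279.1391467749703, 'cy': 216.17991077796609, 'R': array([[-0.51789025,  0.85525825, -0.01797228],
       [ 0.53245327,  0.30583422, -0.78927748],
       [-0.66953954, -0.41832851, -0.61377362]]), 't': array([ 0.29641093, -0.27846431,  1.54557838])}
top {'vertical_fov': 50.08080339261611, 'cx': 267.01272901452535, 'cy': 205.92732555171435, 'R': array([[-0.00802029, -0.99981131,  0.01769242],
       [-0.99460327,  0.00614577, -0.10356915],
       [ 0.10344088, -0.01842759, -0.99446489]]), 't': array([0.01945297, 0.6343828 , 1.00589363])}
wrist {'vertical_fov': 59.575559641617346, 'cx': 277.2327869658264, 'cy': 205.81997329638483, 'mount': array([[ 9.99999681e-01, -7.31691319e-04,  3.20093403e-04,
         4.28744422e-04],
       [-5.06360746e-04, -2.70932949e-01,  9.62598089e-01,
        -1.64962460e-01],
       [-6.17600816e-04, -9.62597944e-01, -2.70933233e-01,
         7.65082822e-02],
       [ 0.00000000e+00,  0.00000000e+00,  0.00000000e+00,
         1.00000000e+00]])}
```

View pics/top0.png

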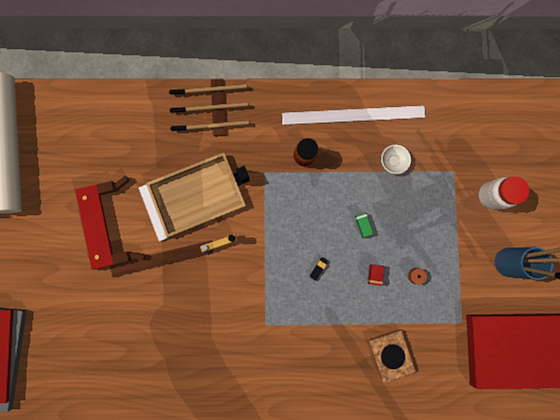

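View pics/scene0.png

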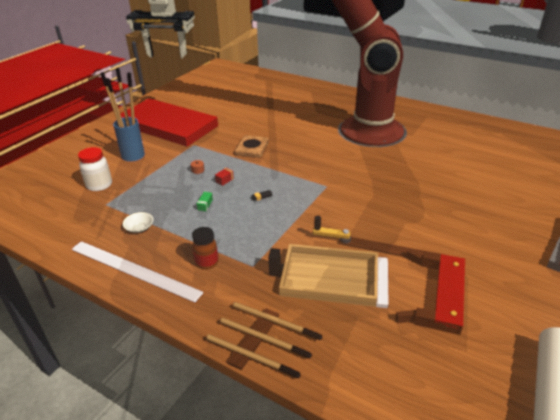

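```bash
python3 - <<'E'
from station import r
from scipy.spatial.transform import Rotation as R
print(R.from_quat(r.read_state()['orientation']).as_matrix().round(3))
E
```

```text
[[ 0.393 -0.001  0.92 ]
 [-0.92   0.002  0.393]
 [-0.002 -1.    -0.   ]]
```

```bash
cat > h.py <<'E'
from station import r, imaging
import cv2,numpy as np
from scipy.spatial.transform import Rotation as Rn
def snap(n,tag=None):
    s=r.read_state();p,d=imaging.camera(n)
    if tag: cv2.imwrite(f"pics/{tag}.png",p[:,:,::-1])
    m=imaging.camera_model(n);f=p.shape[0]/2/np.tan(np.radians(m['vertical_fov']/2))
    if 'R' in m: Rc=m['R'].T; o=-Rc@m['t']
    else:
        Rt=Rn.from_quat(s['orientation']).as_matrix();M=m['mount']
        Rc=Rt@M[:3,:3]; o=Rt@M[:3,3]+s['tcp_pos']
    return p,d,dict(f=f,cx=m['cx'],cy=m['cy'],R=Rc,o=o)
def plane(c,uv,z):
    uv=np.atleast_2d(uv).astype(float)
    v=np.c_[(uv[:,0]-c['cx'])/c['f'],(uv[:,1]-c['cy'])/c['f'],np.ones(len(uv))]@c['R'].T
    t=(z-c['o'][2])/v[:,2]
    return c['o']+v*t[:,None]
def proj(c,X):
    q=(np.atleast_2d(X)-c['o'])@c['R'];return np.c_[q[:,0]/q[:,2]*c['f']+c['cx'],q[:,1]/q[:,2]*c['f']+c['cy']]
def cloud(c,d):
    v,u=np.mgrid[:d.shape[0],:d.shape[1]]
    q=np.stack([(u-c['cx'])/c['f']*d,(v-c['cy'])/c['f']*d,d],-1)
    W=q@c['R'].T+c['o'];W[d==0]=np.nan;return W
def hsv(p): return cv2.cvtColor(p,cv2.COLOR_RGB2HSV)
def comps(mask,amin=30,amax=1e9):
    n,l,st,ce=cv2.connectedComponentsWithStats(mask.astype(np.uint8))
    return [(st[i],ce[i],l==i) for i in range(1,n) if amin<=st[i,4]<=amax]
def rect(c,m,z):
    v,u=np.nonzero(m);W=plane(c,np.c_[u,v],z)
    (cx,cy),(a,b),t=cv2.minAreaRect((W[:,:2]*1000).astype(np.float32))
    if a<b:a,b,t=b,a,t+90
    return dict(c=(round(cx,1),round(cy,1)),s=(round(a,1),round(b,1)),ang=round((t+90)%180-90,1),mean=W.mean(0)[:2].round(4)*1000)
def tool():
    s=r.read_state();R=Rn.from_quat(s['orientation']).as_matrix();return s,R
def to(target,xang=None):
    """print tool-frame move (mm) to world TCP target (m), and the yaw turn (deg about tool y) so jaw x axis lies at world angle xang (deg, mod 180)"""
    s,R=tool();d=R.T@(np.array(target)-s['tcp_pos'])*1000
    print('tcp',(s['tcp_pos']*1000).round(1),'jaw ang',round(np.degrees(np.arctan2(R[1,0],R[0,0])),1),'dtool',d.round(1),'dist',round(np.linalg.norm(d),1))
    if xang is not None:
        a=np.radians(xang)
        for k in (0,np.pi):
            x=np.array([np.cos(a+k),np.sin(a+k),0]);y=np.array([0,0,-1.]);Rd=np.c_[x,y,np.cross(x,y)]
            print('  turn rotvec deg',np.degrees(Rn.from_matrix(R.T@Rd).as_rotvec()).round(1))
    print('q7',s['joint_pos'][6].round(2),'w',round(s['gripper_width']*1000,1),'F',s['contact_force'].round(1),'t',round(s['clock'],2))
E
python3 - <<'E'
from h import *
p,d,c=snap('top');W=cloud(c,d);H=hsv(p)
reg=np.zeros(d.shape,bool);reg[172:325,265:462]=1
print('mat z',np.nanmedian(W[...,2][reg]).round(4), 'noise',np.nanstd(W[300:320,270:300,2]).round(4))
ms={'green':(H[...,0]>45)&(H[...,0]<85)&(H[...,1]>90),'redish':((H[...,0]<12)|(H[...,0]>172))&(H[...,1]>110)&(H[...,2]>50),'dark':(H[...,2]<45),'gold':(H[...,0]>15)&(H[...,0]<35)&(H[...,1]>100)}
for k,m in ms.items():
    for st,ce,l in comps(m&reg,25,1500):
        print(k,ce.round(1),st[4],'z',np.nanmedian(W[...,2][l]).round(4),[rect(c,l,z) for z in (.012,.026)])
z=W[...,2];hm=(z>.007)&reg
for st,ce,l in comps(hm,25): print('hgt',ce.round(1),st[4],np.nanpercentile(z[l],90).round(4),rect(c,l,np.nanpercentile(z[l],90)))
def crop(p,x0,x1,y0,y1,k,n): cv2.imwrite(n,cv2.resize(p[y0:y1,x0:x1,::-1],None,fx=k,fy=k,interpolation=cv2.INTER_CUBIC))
crop(p,290,450,200,300,5,'pics/cropitems.png')
crop(p,65,265,145,285,4,'pics/croptray.png')
E
```

```text
mat z 0.0006 noise 0.002
green [364.3 226.6] 221 z 0.0232 [{'c': (586.0, -214.2), 's': (43.8, 27.9), 'ang': 18.4, 'mean': array([ 586.3, -214.1])}, {'c': (585.3, -210.9), 's': (43.2, 27.5), 'ang': 18.4, 'mean': array([ 585.5, -210.8])}]
redish [459.1 228. ] 29 z -0.0005 [{'c': (580.4, -438.7), 's': (21.1, 9.5), 'ang': -3.0, 'mean': array([ 581.5, -438.9])}, {'c': (579.7, -432.4), 's': (20.8, 9.4), 'ang': -3.0, 'mean': array([ 580.8, -432.6])}]
redish [375.9 272.7] 229 z 0.0275 [{'c': (479.0, -237.8), 's': (36.8, 33.6), 'ang': -9.0, 'mean': array([ 478.6, -238. ])}, {'c': (479.6, -234.2), 's': (36.3, 33.1), 'ang': -9.0, 'mean': array([ 479.2, -234.3])}]
redish [417.2 275.8] 238 z 0.0246 [{'c': (471.3, -334.2), 's': (42.5, 34.6), 'ang': 89.5, 'mean': array([ 470.6, -334.5])}, {'c': (472.1, -329.3), 's': (41.9, 34.2), 'ang': 89.5, 'mean': array([ 471.4, -329.6])}]
redish [374.3 283.2] 32 z 0.0271 [{'c': (454.4, -233.7), 's': (30.9, 5.3), 'ang': 80.1, 'mean': array([ 454.5, -233.5])}, {'c': (455.4, -230.2), 's': (30.5, 5.2), 'ang': 80.1, 'mean': array([ 455.5, -229.9])}]
dark [323.8 260.
[... 376 characters left out ...]
rray([480.9, -96.5])}]
gold [321.3 264.2] 54 z 0.0119 [{'c': (499.3, -110.7), 's': (19.8, 14.0), 'ang': 58.6, 'mean': array([ 499.3, -110.8])}, {'c': (499.6, -108.8), 's': (19.6, 13.8), 'ang': 58.6, 'mean': array([ 499.7, -108.9])}]
hgt [364.1 224.1] 270 0.0258 {'c': (591.3, -210.7), 's': (53.7, 27.3), 'ang': 19.1, 'mean': array([ 591.3, -210.6])}
hgt [318.9 268.1] 182 0.0142 {'c': (490.2, -104.8), 's': (52.9, 19.0), 'ang': -32.2, 'mean': array([ 490.4, -104.7])}
hgt [376.1 274.1] 286 0.0302 {'c': (476.2, -233.5), 's': (45.8, 32.5), 'ang': -8.8, 'mean': array([ 476.2, -233.6])}
hgt [417.7 275.4] 240 0.028 {'c': (472.2, -329.7), 's': (39.7, 34.1), 'ang': 89.5, 'mean': array([ 472.3, -330.1])}
```

View pics/cropitems.png

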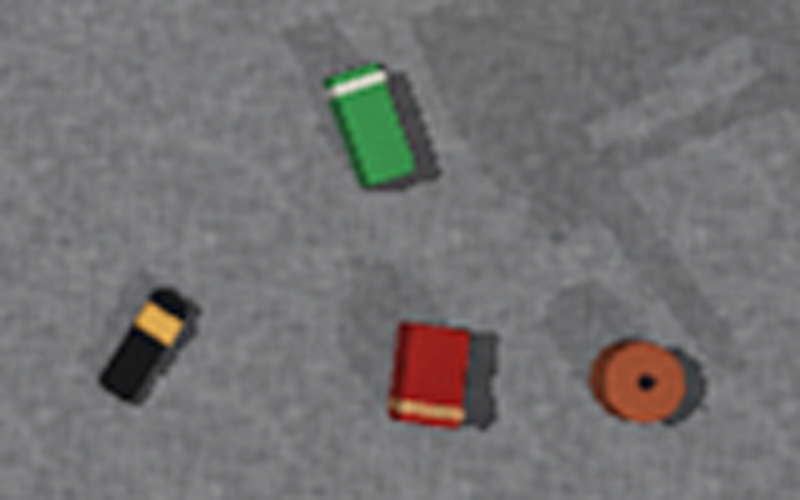

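View pics/croptray.png

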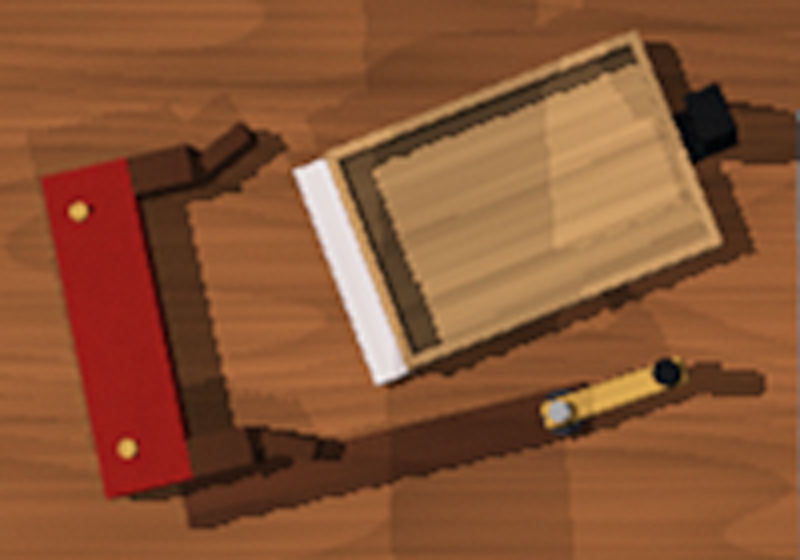

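```bash
python3 - <<'E'
from h import *
p,d,c=snap('top');W=cloud(c,d);H=hsv(p);z=W[...,2]
reg=np.zeros(d.shape,bool);reg[150:250,135:255]=1
tr=reg&(z>.016)&(z<.034)
for st,ce,l in comps(tr,100): print('rim',st,rect(c,l,.024), np.nanpercentile(z[l],[50,90]).round(4))
le=reg&(H[...,1]<60)&(H[...,2]>150)
for st,ce,l in comps(le,40): print('ledge',st,rect(c,l,.010),np.nanmedian(z[l]))
hd=reg&(z>.045)
for st,ce,l in comps(hd,10): print('handle',st,ce,rect(c,l,.056),np.nanmedian(z[l]))
reg[:]=0;reg[170:285,60:130]=1
rd=reg&((H[...,0]<8)|(H[...,0]>172))&(H[...,1]>180)&(H[...,2]>90)
for st,ce,l in comps(rd,100):
  print('lip',st,rect(c,l,.027),np.nanmedian(z[l]))
reg[:]=0;reg[225:265,190:245]=1
for nm,m in (('peg',reg&(z>.045)),('arm',reg&(z>.018)&(z<.04)),('brass',reg&(H[...,0]>18)&(H[...,0]<32)&(H[...,1]>120)&(H[...,2]>120))):
  for st,ce,l in comps(m,5): print(nm,st,ce.round(1),rect(c,l,.061 if nm=='peg' else .027),np.nanmedian(z[l]))
px=lambda x,y:(x/4+65-.4,y/4+145-.4)
print('lipfront corners',plane(c,[px(128,158),px(190,478)],.027)[:,:2].round(4))
print('pivot/peg',plane(c,[px(558,411)],.03)[:,:2].round(4),plane(c,[px(667,372)],.061)[:,:2].round(4))
print('bottle/dish hgt',np.nanpercentile(z[135:165,290:325],98),)
reg[:]=0;reg[135:180,285:420]=1
for st,ce,l in comps(reg&(z>.012),50): print('bd',ce,st,rect(c,l,np.nanpercentile(z[l],95)),np.nanpercentile(z[l],95))
E
```

```text
rim [146 152 100  85 835] {'c': (664.8, 180.6), 's': (196.1, 137.3), 'ang': -68.2, 'mean': array([665.6, 185.2])} [0.0235 0.0262]
rim [201 236  33  14 201] {'c': (549.9, 131.8), 's': (74.8, 16.0), 'ang': -71.9, 'mean': array([549.4, 133.6])} [0.027  0.0303]
ledge [138 185  29  56 491] {'c': (623.8, 284.5), 's': (136.7, 20.0), 'ang': 22.1, 'mean': array([623.6, 284.5])} 0.009878704546137707
handle [237 165  13  16 132] [242.75      172.8030303] {'c': (708.2, 70.0), 's': (31.2, 22.0), 'ang': 21.3, 'mean': array([708.2,  69.9])} 0.055673656594818044
handle [228 234   8   7  40] [231.45  237.125] {'c': (562.6, 95.5), 's': (14.3, 14.2), 'ang': 44.8, 'mean': array([562.3,  95.6])} 0.06049132786268063
lip [  75  184   39   86 1819] {'c': (590.8, 413.5), 's': (191.3, 51.6), 'ang': 13.4, 'mean': array([590.1, 413.3])} 0.027117588501323064
peg [228 234   8   7  40] [231.4 237.1] {'c': (562.4, 95.2), 's': (14.2, 14.1), 'ang': 44.8, 'mean': array([562.2,  95.3])} 0.06049132786268063
arm [190 225   7   3  13] [192.2 225.6] {'c': (589.6, 185.9), 's': (13.8, 4.6), 'ang': 89.6, 'mean': array([590.5,
[... 223 characters left out ...]
49.8, 131.5), 's': (74.5, 16.0), 'ang': -71.9, 'mean': array([548.7, 134.4])} 0.026986736751529405
brass [207 238  23  10 101] [218.9 242.6] {'c': (550.6, 128.0), 's': (50.0, 12.4), 'ang': -72.0, 'mean': array([551. , 126.2])} 0.027158979538985495
lipfront corners [[0.6885 0.4098]
 [0.504  0.369 ]]
pivot/peg [[0.5404 0.1597]] [[0.5611 0.0955]]
bottle/dish hgt 0.08711595439997524
bd [305.9496124  151.17829457] [294 138  25  27 516] {'c': (750.4, -71.4), 's': (63.1, 49.2), 'ang': -18.9, 'mean': array([750.6, -71.5])} 0.0869095204267131
bd [396.90983607 157.92076503] [382 144  29  30 366] {'c': (746.8, -292.0), 's': (70.0, 66.8), 'ang': -2.0, 'mean': array([ 748.1, -294.2])} 0.02310238176476692
```

```bash
python3 - <<'E'
from h import *
to([.472,-.330,.10],-67)
E
```

```text
tcp [ 255.3 -597.4  218.1] jaw ang -66.9 dtool [-160.6  118.3  304.4] dist 363.9
  turn rotvec deg [ 0.   0.1 -0.1]
  turn rotvec deg [-1.000e-01 -1.799e+02 -0.000e+00]
q7 -0.04 w 92.9 F [-0.5 -0.3  0.2] t 0.25
```

```bash
python3 -m inch '[[[80,-20,15,38,0,0,0],[80,-20,15,38,0,0,0],[80,-20,15,38,0,0,0],[80,-20,15,38,0,0,0],[80,-20,15,38,0,0,0],[80,-20,15,38,0,0,0],[80,-20,14,38,0,0,0],[80,-20,14,38,0,0,0]]]' 25; python3 - <<'E'
from h import *
to([.472,-.330,.005],-67)
p,d,c=snap('wrist','w1');W=cloud(c,d);H=hsv(p)
m=((H[...,0]<14)|(H[...,0]>172))&(H[...,1]>110)&(W[...,2]>.018)&(W[...,2]<.04)
for st,ce,l in comps(m,300): print(st,ce,rect(c,l,.026),np.nanmedian(W[...,2][l]))
to([.472,-.330,.005],-67)
E
```

```text
clock: 1.25
tcp_pos: [0.4759, -0.33, 0.0964]
orientation: [0.59, -0.392, 0.394, -0.586]
contact_force: [-0.2, 0.4, 0.0]
gripper_width: 0.0798
tcp [ 475.9 -330.    96.4] jaw ang -67.5 dtool [-2.  91.4 -3.4] dist 91.5
  turn rotvec deg [ 0.1 -0.5  0.3]
  turn rotvec deg [ -0.5 179.5   0.2]
q7 -0.62 w 79.8 F [-0.2  0.4  0. ] t 1.25
[ 117  127   64   69 2566] [148.44544037 160.32852689] {'c': (481.7, -239.1), 's': (38.9, 28.1), 'ang': -9.0, 'mean': array([ 482. , -238.8])} 0.026724449130931666
[ 254  198   52   50 2011] [279.87369468 223.00198906] {'c': (475.0, -333.0), 's': (34.9, 34.6), 'ang': 22.4, 'mean': array([ 475. , -333.2])} 0.024742146125096565
[358 376  59  23 791] [384.86472819 390.68773704] {'c': (383.1, -462.5), 's': (45.7, 20.6), 'ang': -67.8, 'mean': array([ 379.1, -461.7])} 0.025746426850052212
tcp [ 480.7 -321.3   94.4] jaw ang -66.9 dtool [  4.8  89.4 -11.6] dist 90.3
  turn rotvec deg [-0.1  0.1 -0.1]
  turn rotvec deg [  -0.2 -179.9    0.2]
q7 -0.62 w 80.1 F [ 3.3  4.4 -0.9] t 1.3
```

View pics/w1.png

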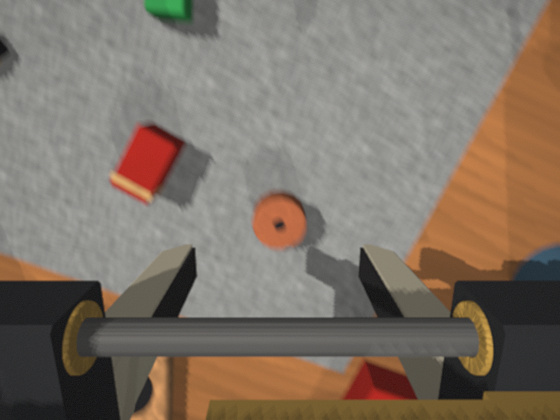

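```bash
python3 -m inch '[[[80,2,20,-5,0,0,0],[80,2,20,-5,0,0,0],[80,1,8,-2,0,0,0],[80,0,0,0,0,0,0],[80,0,0,0,0,0,0]]]' 25; python3 - <<'E'
from h import *
p,d,c=snap('wrist','w2');W=cloud(c,d);H=hsv(p)
m=((H[...,0]<14)|(H[...,0]>172))&(H[...,1]>110)&(W[...,2]>.016)&(W[...,2]<.04)
for st,ce,l in comps(m,300): print(st,ce,rect(c,l,.026),np.nanmedian(W[...,2][l]))
to([.472,-.330,.005],-67)
E
```

```text
clock: 1.92
tcp_pos: [0.4741, -0.3291, 0.0459]
orientation: [-0.59, 0.387, -0.389, 0.593]
contact_force: [1.2, -1.0, -0.4]
gripper_width: 0.08
[  79  128   85   88 4394] [121.37983614 170.95584888] {'c': (481.6, -239.6), 's': (40.3, 29.6), 'ang': -8.9, 'mean': array([ 481.9, -239.5])} 0.026612665312814573
[ 74 198  52  30 312] [ 97.41025641 213.00320513] {'c': (455.5, -235.0), 's': (28.2, 4.6), 'ang': 84.8, 'mean': array([ 455.5, -234.5])} 0.02675376272109098
[ 251  218   67   68 3355] [284.68941878 251.56870343] {'c': (474.2, -333.9), 's': (38.7, 35.9), 'ang': 36.6, 'mean': array([ 474.6, -333.8])} 0.024695835940889366
tcp [ 474.1 -329.2   46. ] jaw ang -66.5 dtool [-0.1 41.  -2.5] dist 41.1
  turn rotvec deg [-0.3  0.5 -0. ]
  turn rotvec deg [-1.000e-01 -1.795e+02  4.000e-01]
q7 -0.6 w 79.8 F [ 0.7  0.4 -0.1] t 1.98
```

```bash
python3 -m inch '[[[80,2,15,-1,0,0,0],[80,0,15,-1,0,0,0],[80,0,9,0,0,0,0],[80,0,0,0,0,0,0],[30,0,0,0,0,0,0],[30,0,0,0,0,0,0],[30,0,0,0,0,0,0],[30,0,0,0,0,0,0]]]' 25;  python3 - <<'E'
from h import *
to([.472,-.330,.13],-68)
E
```

```text
clock: 2.98
tcp_pos: [0.4741, -0.3323, 0.0053]
orientation: [-0.59, 0.386, -0.389, 0.593]
contact_force: [0.0, -0.3, 0.4]
gripper_width: 0.0449
tcp [ 474.1 -332.3    5.3] jaw ang -66.5 dtool [  -2.8 -124.7   -0.2] dist 124.7
  turn rotvec deg [-0.4  1.5  0.1]
  turn rotvec deg [ 1.000e-01 -1.785e+02  6.000e-01]
q7 -0.6 w 44.9 F [ 0.  -0.3  0.4] t 2.98
```

```bash
python3 -m inch '[[[30,0,0,0,0,0,0],[30,0,0,0,0,0,0],[30,0,0,0,0,0,0],[30,0,-30,0,0,0,0],[30,0,-45,0,0,0.8,0],[30,0,-40,0,0,0.8,0],[30,0,0,0,0,0,0]]]' 25;  python3 - <<'E'
from h import *
to([.6765,.2348,.13],-68)
E
```

```text
clock: 3.85
tcp_pos: [0.4728, -0.3321, 0.1226]
orientation: [-0.584, 0.396, -0.397, 0.587]
contact_force: [0.1, -0.2, -0.3]
gripper_width: 0.0376
tcp [ 472.8 -332.1  122.6] jaw ang -68.2 dtool [-450.6   -4.9  399.8] dist 602.4
  turn rotvec deg [-0.3 -0.2 -0.1]
  turn rotvec deg [ 1.000e-01  1.798e+02 -4.000e-01]
q7 -0.61 w 37.6 F [ 0.1 -0.2 -0.3] t 3.85
```

```bash
python3 -m inch '[[[30,-15,0,13,0,0,0],[30,-30,0,27,0,0,0],[30,-36,0,32,0,0,0],[30,-36,0,32,0,0,0],[30,-36,0,32,0,0,0],[30,-36,0,32,0,0,0],[30,-36,0,32,0,0,0],[30,-36,0,32,0,0,0],[30,-36,0,32,0,0,0],[30,-36,0,32,0,0,0]]]' ; python3 - <<'E'
from h import *
to([.6765,.2348,.13],-68.2)
E
```

```text
clock: 5.1
tcp_pos: [0.6156, 0.1138, 0.1079]
orientation: [0.588, -0.406, 0.384, -0.584]
contact_force: [0.9, 0.9, -1.5]
gripper_width: 0.0374
tcp [615.6 113.8 107.9] jaw ang -68.0 dtool [-89.7 -22.3 101.4] dist 137.2
  turn rotvec deg [ 1.2  0.3 -1.2]
  turn rotvec deg [  -2.  -179.7   -1.9]
q7 -1.36 w 37.4 F [ 0.9  0.9 -1.5] t 5.1
```

```bash
python3 -m inch '[[[30,-30,0,34,0,0,0],[30,-28,0,32,0.5,0,-0.5],[30,-15,0,20,0.5,0,-0.5],[30,-4,0,8,0,0,0],[30,0,0,0,0,0,0],[30,0,0,0,0,0,0]]]' ; python3 - <<'E'
from h import *
to([.6765,.2348,.012],-68.2)
E
```

```text
clock: 5.85
tcp_pos: [0.6633, 0.237, 0.0953]
orientation: [0.594, -0.399, 0.382, -0.585]
contact_force: [-0.1, -0.6, -0.2]
gripper_width: 0.0375
tcp [663.3 237.   95.3] jaw ang -67.1 dtool [ 8.3 82.9 13.3] dist 84.4
  turn rotvec deg [ 1.4  1.1 -0.7]
  turn rotvec deg [  -1.2 -178.9   -2.2]
q7 -1.5 w 37.5 F [-0.1 -0.6 -0.2] t 5.85
```

```bash
python3 -m inch '[[[30,4,20,7,0.7,-1,-0.4],[30,4,22,6,0.7,0,-0.3],[30,0,22,1,0,0,0],[30,0,15,0,0,0,0],[30,0,3,0,0,0,0],[30,0,0,0,0,0,0]]]' ; python3 - <<'E'
from h import *
to([.6765,.2348,.011],-68.2)
E
```

```text
clock: 6.6
tcp_pos: [0.6793, 0.2282, 0.0116]
orientation: [0.592, -0.387, 0.388, -0.591]
contact_force: [-1.2, 0.2, -0.3]
gripper_width: 0.0376
tcp [679.3 228.2  11.6] jaw ang -66.5 dtool [-7.2  0.6  0.1] dist 7.2
  turn rotvec deg [-0.   1.7  0.1]
  turn rotvec deg [   0.2 -178.3    0. ]
q7 -1.49 w 37.6 F [-1.2  0.2 -0.3] t 6.6
```

Good position; release and rise.

```bash
python3 -m inch '[[[50,0,0,0,0,0,0],[50,0,0,0,0,0,0],[50,0,0,0,0,0,0],[50,0,-15,0,0,0,0],[50,0,-45,0,0,0,0],[50,0,-50,0,0,0,0],[60,20,-10,-20,0,0,0],[60,36,0,-34,0,0,0],[60,36,0,-34,0,0,0],[60,36,0,-34,0,0,0]]]' ; python3 - <<'E'
from h import *
p,d,c=snap('top','t1');W=cloud(c,d);z=W[...,2]
reg=np.zeros(d.shape,bool);reg[172:325,265:462]=1
for st,ce,l in comps((z>.007)&(z<.04)&reg,60): print('hgt',ce.round(1),st[4],np.nanpercentile(z[l],90).round(4),rect(c,l,np.nanpercentile(z[l],85)))
to([.591,-.2107,.1],-71)
E
```

```text
clock: 7.85
tcp_pos: [0.6221, 0.0663, 0.1459]
orientation: [-0.588, 0.38, -0.389, 0.599]
contact_force: [0.2, -0.5, 0.4]
gripper_width: 0.0602
hgt [364.1 224.1] 267 0.0261 {'c': (591.3, -210.5), 's': (53.5, 27.1), 'ang': 18.5, 'mean': array([ 591.3, -210.6])}
hgt [318.8 268.2] 181 0.014 {'c': (490.1, -104.9), 's': (52.9, 18.4), 'ang': -33.2, 'mean': array([ 490.3, -104.8])}
hgt [376.1 274.1] 287 0.0297 {'c': (476.2, -233.4), 's': (45.8, 33.2), 'ang': -8.8, 'mean': array([ 476.2, -233.9])}
tcp [619.7  55.4 146.1] jaw ang -66.6 dtool [ 232.3   46.2 -132.8] dist 271.6
  turn rotvec deg [-0.8  4.4  0.4]
  turn rotvec deg [   0.6 -175.5    1.2]
q7 -1.27 w 60.1 F [-2.6 -6.4 -0.8] t 7.9
```

View pics/t1.png

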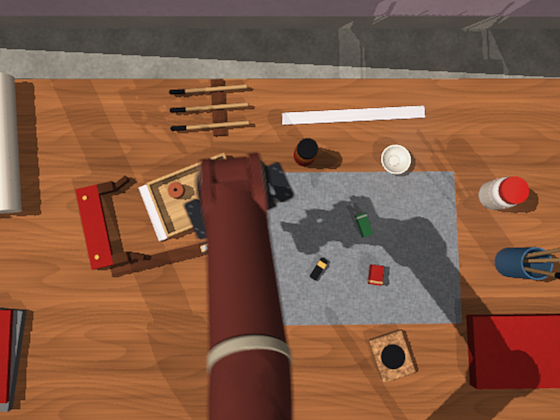

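```bash
python3 -m inch '[[[60,36,3,-22,0,1,0],[60,38,3,-22,0,1,0],[60,38,8,-22,0,1,0],[60,38,8,-22,0,1,0],[60,38,8,-22,0,0.4,0],[60,27,8,-15,0,0,0],[60,10,4,-6,0,0,0],[60,0,0,0,0,0,0],[60,0,0,0,0,0,0]]]' 30; python3 - <<'E'
from h import *
p,d,c=snap('wrist','w3');W=cloud(c,d);z=W[...,2]
for st,ce,l in comps((z>.012)&(z<.035)&(np.hypot(W[...,0]-.591,W[...,1]+.211)<.06),500): print(st,rect(c,l,.024),np.nanmedian(z[l]))
to([.5913,-.2107,.005],-71.2)
E
```

```text
clock: 9.02
tcp_pos: [0.5833, -0.2087, 0.1139]
orientation: [-0.569, 0.401, -0.421, 0.581]
contact_force: [-1.1, 0.2, 0.3]
gripper_width: 0.0601
[ 269  167   35   74 2410] {'c': (594.0, -213.3), 's': (54.2, 24.2), 'ang': 18.5, 'mean': array([ 594.4, -213.1])} 0.022769475214229923
tcp [ 583.4 -208.5  113.9] jaw ang -71.1 dtool [  3.1 109.1   3.3] dist 109.2
  turn rotvec deg [-1.8  0.1  0.8]
  turn rotvec deg [   1.2 -179.9    2.8]
q7 -0.9 w 59.9 F [-0.2  0.4 -0.1] t 9.07
```

```bash
python3 -m inch '[[[60,3,25,4,-1,0,0.5],[60,3,35,4,-0.8,0,0.3],[60,0,35,0,0,0,0],[60,0,11,0,0,0,0],[60,0,2,0,0,0,0],[60,0,0,0,0,0,0]]]' 30; python3 - <<'E'
from h import *
to([.593,-.212,.005],-71.2)
E
```

```text
clock: 9.82
tcp_pos: [0.6015, -0.2028, 0.0081]
orientation: [-0.575, 0.405, -0.409, 0.581]
contact_force: [-0.2, -0.1, 0.1]
gripper_width: 0.0603
tcp [ 601.5 -202.8    8.1] jaw ang -70.4 dtool [  5.8   3.  -11.2] dist 12.9
  turn rotvec deg [-0.5  0.8  0. ]
  turn rotvec deg [   0.  -179.2    0.8]
q7 -0.9 w 60.3 F [-0.2 -0.1  0.1] t 9.82
```

```bash
python3 -m inch '[[[60,5,2,-10,-0.5,0.8,0],[60,0,1,0,0,0,0],[60,0,0,0,0,0,0],[15,0,0,0,0,0,0],[15,0,0,0,0,0,0],[15,0,0,0,0,0,0],[15,0,0,0,0,0,0],[15,0,0,0,0,0,0]]]' 30; python3 - <<'E'
from h import *
to([.593,-.212,.005],-68.2)
E
```

```text
clock: 10.82
tcp_pos: [0.5949, -0.2125, 0.008]
orientation: [-0.574, 0.41, -0.414, 0.575]
contact_force: [0.7, 0.2, 0.6]
gripper_width: 0.0237
tcp [ 594.9 -212.5    8. ] jaw ang -71.3 dtool [-1.1  3.  -1.7] dist 3.6
  turn rotvec deg [-0.2 -3.1  0.2]
  turn rotvec deg [ -0.3 176.9  -0.4]
q7 -0.91 w 23.7 F [0.7 0.2 0.6] t 10.82
```

```bash
python3 -m inch '[[[15,0,-20,0,0,0,0],[15,0,-40,0,0,-1,0],[15,0,-45,0,0,-1,0],[15,0,-20,0,0,-1,0],[15,-15,0,5,0,0,0],[15,-30,0,12,0,0,0],[15,-40,0,16,0,0,0],[15,-40,0,16,0,0,0],[15,-40,0,16,0,0,0],[15,-40,0,16,0,0,0]]]' ; python3 - <<'E'
from h import *
to([.6189,.2118,.1],-68.2)
E
```

```text
clock: 12.08
tcp_pos: [0.5893, 0.0166, 0.1376]
orientation: [0.585, -0.398, 0.399, -0.584]
contact_force: [0.3, 0.6, -0.1]
gripper_width: 0.0239
tcp [589.3  16.6 137.6] jaw ang -68.5 dtool [-170.9   37.4   98.9] dist 201.0
  turn rotvec deg [ 0.  -0.3  0.1]
  turn rotvec deg [-1.000e-01  1.797e+02  0.000e+00]
q7 -1.24 w 23.9 F [ 0.3  0.6 -0.1] t 12.07
```

```bash
python3 -m inch '[[[15,-38,5,20,0,0,0],[15,-38,5,20,0,0,0],[15,-38,8,20,0,0,0],[15,-28,8,18,0,0,0],[15,-15,5,12,0,0,0],[15,-2,0,3,0,0,0],[15,0,0,0,0,0,0]]]' ; python3 - <<'E'
from h import *
to([.6189,.2118,.014],-68.2)
E
```

```text
clock: 12.95
tcp_pos: [0.6077, 0.2155, 0.1007]
orientation: [0.589, -0.399, 0.391, -0.584]
contact_force: [0.4, 0.1, -1.9]
gripper_width: 0.024
tcp [607.7 215.5 100.7] jaw ang -67.9 dtool [ 8.2 86.6 10. ] dist 87.5
  turn rotvec deg [ 0.7  0.3 -0.3]
  turn rotvec deg [  -0.5 -179.7   -1.1]
q7 -1.52 w 24.0 F [ 0.4  0.1 -1.9] t 12.95
```

```bash
python3 -m inch '[[[15,4,22,5,0.7,0,-0.3],[15,4,26,5,0,0,0],[15,0,25,0,0,0,0],[15,0,11,0,0,0,0],[15,0,2,0,0,0,0],[15,0,0,0,0,0,0]]]' ; python3 - <<'E'
from h import *
to([.6189,.2118,.014],-68.2)
E
```

```text
clock: 13.7
tcp_pos: [0.6242, 0.2001, 0.0167]
orientation: [-0.584, 0.396, -0.402, 0.584]
contact_force: [-0.0, 0.6, -1.1]
gripper_width: 0.0238
tcp [624.2 200.1  16.7] jaw ang -68.7 dtool [-12.8   2.6  -0.7] dist 13.1
  turn rotvec deg [-0.3 -0.5  0.4]
  turn rotvec deg [ -0.6 179.5  -0.4]
q7 -1.51 w 23.8 F [-0.   0.6 -1.1] t 13.7
```

```bash
python3 -m inch '[[[15,-11,0,0,0,0,0],[15,0,1,0,0,0,0],[15,0,0,0,0,0,0],[36,0,0,0,0,0,0],[36,0,0,0,0,0,0],[36,0,0,0,0,0,0],[36,0,-20,0,0,0,0],[50,0,-45,0,0,0,0],[60,10,-50,-5,0,0,0],[60,25,-10,-18,0,0,0]]]' ; python3 - <<'E'
from h import *
to([.478,-.235,.13],-99)
E
```

```text
clock: 14.95
tcp_pos: [0.612, 0.1745, 0.1505]
orientation: [-0.582, 0.393, -0.401, 0.588]
contact_force: [-0.2, 0.3, -0.3]
gripper_width: 0.0589
tcp [612.  174.5 150.5] jaw ang -68.4 dtool [ 331.2   18.6 -275.7] dist 431.3
  turn rotvec deg [-0.8 30.6  0.1]
  turn rotvec deg [ 1.000e-01 -1.494e+02  1.100e+00]
q7 -1.48 w 58.9 F [-0.2  0.3 -0.3] t 14.95
```

```bash
python3 -m inch '[[[65,30,2,-25,0,0,0],[65,40,2,-33,0,0,0],[65,40,2,-33,0,0,0],[65,40,2,-33,0,0,0],[65,40,2,-33,0,0,0],[65,40,2,-33,0,0,0],[65,40,2,-33,0,0,0],[65,30,2,-25,0,0,0],[65,0,0,0,0,10,0],[65,0,0,0,0,10,0]]]' 30; python3 - <<'E'
from h import *
to([.478,-.235,.12],-99)
E
```

```text
clock: 16.2
tcp_pos: [0.494, -0.2139, 0.1492]
orientation: [-0.492, 0.485, -0.51, 0.512]
contact_force: [0.0, 0.6, 0.4]
gripper_width: 0.065
tcp [ 494.  -213.9  149.2] jaw ang -89.5 dtool [ 20.8  28.6 -17.5] dist 39.4
  turn rotvec deg [-2.6  9.5  0.1]
  turn rotvec deg [ 1.000e-01 -1.704e+02  3.800e+00]
q7 -1.08 w 65.0 F [0.  0.6 0.4] t 16.2
```

```bash
python3 -m inch '[[[65,10,15,-9,-1.3,5,0],[65,10,15,-8,-1.3,4.5,0],[65,0,0,0,0,0,0],[65,0,0,0,0,0,0]]]' 30; python3 - <<'E'
from h import *
p,d,c=snap('wrist','w4');W=cloud(c,d);z=W[...,2]
for st,ce,l in comps((z>.014)&(z<.038)&(np.hypot(W[...,0]-.478,W[...,1]+.236)<.06),500): print(st,rect(c,l,.028),np.nanmedian(z[l]))
to([.478,-.235,.006],-99)
E
```

```text
clock: 16.7
tcp_pos: [0.4796, -0.235, 0.1242]
orientation: [0.457, -0.536, 0.542, -0.459]
contact_force: [-0.2, -0.1, 0.6]
gripper_width: 0.0651
[ 263  181   38   62 2297] {'c': (478.2, -238.1), 's': (47.2, 28.0), 'ang': -9.4, 'mean': array([ 478.4, -238.1])} 0.026751916400055475
tcp [ 479.6 -235.1  124.2] jaw ang -99.3 dtool [-1.000e-01  1.182e+02 -2.700e+00] dist 118.2
  turn rotvec deg [-0.5 -0.3  0.2]
  turn rotvec deg [ -0.3 179.7  -0.8]
q7 -1.18 w 64.9 F [ 0.1 -0.6  1.3] t 16.75
```

Wrist view agrees (478,-238, 47x28 mm, heading -9°). Go down aiming at (477.5,-237).

```bash
python3 -m inch '[[[65,1,25,-1,-0.3,0,0.2],[65,1,35,-1,0,0,0],[65,0,35,0,0,0,0],[65,0,20,0,0,0,0],[65,0,3,0,0,0,0],[65,0,0,0,0,0,0]]]' 30; python3 - <<'E'
from h import *
to([.4775,-.237,.007],-99)
E
```

```text
clock: 17.5
tcp_pos: [0.4851, -0.236, 0.0091]
orientation: [0.456, -0.532, 0.542, -0.465]
contact_force: [-0.0, 0.2, 0.1]
gripper_width: 0.0649
tcp [ 485.1 -236.     9.1] jaw ang -98.8 dtool [ 2.1  2.  -7.4] dist 8.0
  turn rotvec deg [-1.1  0.2 -0. ]
  turn rotvec deg [-1.000e-01 -1.798e+02  1.700e+00]
q7 -1.13 w 64.9 F [-0.   0.2  0.1] t 17.5
```

```bash
python3 -m inch '[[[65,2,2,-7,-1,0,0],[65,0,0,0,0,0,0],[18,0,0,0,0,0,0],[18,0,0,0,0,0,0],[18,0,0,0,0,0,0],[18,0,0,0,0,0,0],[18,0,0,0,0,0,0]]]' 30; python3 - <<'E'
from h import *
to([.7106,.1494,.13],-68.2)
E
```

```text
clock: 18.38
tcp_pos: [0.4793, -0.2378, 0.0098]
orientation: [0.459, -0.535, 0.538, -0.461]
contact_force: [-0.3, -0.2, 0.2]
gripper_width: 0.0281
tcp [ 479.3 -237.8    9.8] jaw ang -98.8 dtool [-417.8 -119.7  170.3] dist 466.7
  turn rotvec deg [ -0.3 -30.6   0.1]
  turn rotvec deg [ -0.2 149.4  -0.4]
q7 -1.13 w 28.1 F [-0.3 -0.2  0.2] t 18.38
```

```bash
python3 -m inch '[[[18,0,-20,0,0,0,0],[18,0,-45,0,0,0,0],[18,0,-45,0,0,-5,0],[18,0,-15,0,0,-9,0],[18,0,0,0,0,-9,0],[18,0,0,0,0,-7,0],[18,0,0,0,0,0,0]]]'; python3 - <<'E'
from h import *
to([.7106,.1494,.13],-68.2)
E
```

```text
clock: 19.25
tcp_pos: [0.477, -0.2365, 0.1372]
orientation: [-0.587, 0.395, -0.395, 0.587]
contact_force: [-0.8, 1.1, -1.2]
gripper_width: 0.0281
tcp [ 477.  -236.5  137.2] jaw ang -67.8 dtool [-269.4    7.3  361.9] dist 451.2
  turn rotvec deg [-0.   0.4  0. ]
  turn rotvec deg [   0.  -179.6    0. ]
q7 -0.75 w 28.1 F [-0.8  1.1 -1.2] t 19.25
```

```bash
python3 -m inch '[[[18,-12,0,16,0,0,0],[18,-24,0,32,0,0,0],[18,-27,0,36,0,0,0],[18,-27,0,36,0,0,0],[18,-27,0,36,0,0,0],[18,-27,0,36,0,0,0],[18,-27,0,36,0,0,0],[18,-27,0,36,0,0,0],[18,-27,0,36,0,0,0],[18,-20,0,27,0,0,0]]]'; python3 - <<'E'
from h import *
to([.7106,.1494,.12],-68.2)
E
```

```text
clock: 20.5
tcp_pos: [0.6947, 0.1162, 0.1302]
orientation: [0.583, -0.407, 0.402, -0.577]
contact_force: [-0.0, -0.4, -1.6]
gripper_width: 0.0281
tcp [694.7 116.2 130.2] jaw ang -69.8 dtool [-25.7   9.9  26.5] dist 38.2
  turn rotvec deg [ 0.7 -1.6 -0. ]
  turn rotvec deg [  0.  178.4   1. ]
q7 -1.38 w 28.1 F [-0.  -0.4 -1.6] t 20.5
```

```bash
python3 -m inch '[[[18,-14,5,14,0.3,-1,0],[18,-8,5,8,0.3,-0.6,0],[18,0,0,2,0,0,0],[18,0,0,0,0,0,0]]]'; python3 - <<'E'
from h import *
p,d,c=snap('wrist','w5')
to([.7106,.1494,.016],-68.2)
E
```

```text
clock: 21.0
tcp_pos: [0.7079, 0.1466, 0.1167]
orientation: [0.587, -0.397, 0.395, -0.584]
contact_force: [0.7, -0.5, -1.2]
gripper_width: 0.0277
tcp [707.9 146.4 116.7] jaw ang -68.2 dtool [ -1.7 100.7   4.3] dist 100.8
  turn rotvec deg [ 0.4  0.  -0. ]
  turn rotvec deg [  -0.  -180.    -0.6]
q7 -1.39 w 28.0 F [ 0.1 -0.1 -0.4] t 21.05
```

View pics/w5.png

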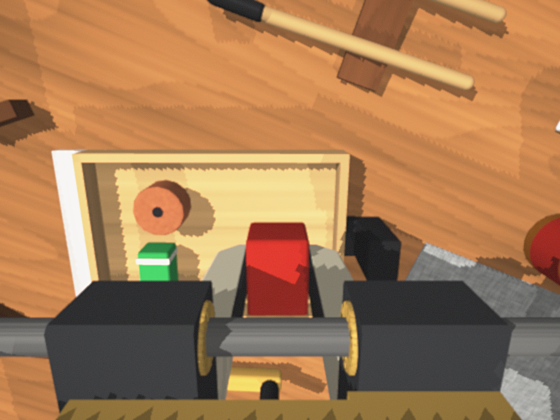

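```bash
python3 -m inch '[[[18,-1,25,2,0.4,0,0],[18,-1,32,2,0,0,0],[18,0,28,0,0,0,0],[18,0,13,0,0,0,0],[18,0,2,0,0,0,0],[18,0,0,0,0,0,0]]]'; python3 - <<'E'
from h import *
to([.7106,.1494,.015],-68.2)
E
```

```text
clock: 21.8
tcp_pos: [0.7141, 0.1421, 0.0195]
orientation: [-0.583, 0.396, -0.402, 0.585]
contact_force: [0.4, 0.5, -0.5]
gripper_width: 0.0279
tcp [714.1 142.1  19.5] jaw ang -68.7 dtool [-8.   4.5 -0.6] dist 9.2
  turn rotvec deg [-0.4 -0.5  0.3]
  turn rotvec deg [ -0.5 179.5  -0.7]
q7 -1.39 w 27.9 F [ 0.4  0.5 -0.5] t 21.8
```

```bash
python3 -m inch '[[[18,-7,3,0,0,0,0],[18,0,1,0,0,0,0],[18,0,0,0,0,0,0],[38,0,0,0,0,0,0],[38,0,0,0,0,0,0],[38,0,0,0,0,0,0],[38,0,-20,0,0,0,0],[40,0,-45,0,0,0,0],[50,0,-50,-5,0,0,0],[50,10,-10,-25,0,0,0]]]'; python3 - <<'E'
from h import *
to([.4905,-.105,.12],-123)
E
```

```text
clock: 23.05
tcp_pos: [0.6887, 0.1317, 0.1507]
orientation: [-0.58, 0.393, -0.403, 0.588]
contact_force: [-0.2, -0.8, 0.1]
gripper_width: 0.0496
tcp [688.7 131.7 150.7] jaw ang -68.6 dtool [ 147.7   26.7 -271.5] dist 310.2
  turn rotvec deg [-1.1 54.4 -0.2]
  turn rotvec deg [  -0.2 -125.6    1.3]
q7 -1.38 w 49.6 F [-0.2 -0.8  0.1] t 23.05
```

```bash
python3 -m inch '[[[50,18,2,-33,0,0,0],[50,21,4,-39,0,0,0],[50,21,4,-39,0,0,0],[50,21,4,-39,0,0,0],[50,21,4,-39,0,0,0],[50,21,4,-39,0,0,0],[50,12,2,-25,0,0,0],[50,0,0,0,0,10,0],[50,0,0,0,0,10,0],[50,0,0,0,0,10,0]]]' 25;python3 -m inch '[[[50,0,0,0,0,10,0],[50,0,0,0,0,10,0],[50,0,0,0,0,4,0],[50,0,0,0,0,0,0]]]' 25; python3 - <<'E'
from h import *
to([.4905,-.105,.11],-123)
E
```

```text
clock: 24.3
tcp_pos: [0.5042, -0.0975, 0.1397]
orientation: [0.441, -0.53, 0.553, -0.469]
contact_force: [0.9, 0.7, -0.3]
gripper_width: 0.0498
clock: 24.8
tcp_pos: [0.5075, -0.0977, 0.1461]
orientation: [0.308, -0.616, 0.636, -0.348]
contact_force: [-0.2, -0.2, 0.2]
gripper_width: 0.0503
tcp [507.5 -97.7 146.1] jaw ang -124.7 dtool [ 16.9  35.  -11.6] dist 40.5
  turn rotvec deg [-3.  -1.7 -2. ]
  turn rotvec deg [  3.1 178.2  -4.6]
q7 -1.76 w 50.3 F [-0.2 -0.2  0.2] t 24.8
```

```bash
python3 -m inch '[[[50,8,15,-6,-1.5,-1,-1],[50,7,15,-5,-1.5,-0.7,-1],[50,0,5,0,0,0,0],[50,0,0,0,0,0,0],[50,0,0,0,0,0,0]]]' 25; python3 - <<'E'
from h import *
p,d,c=snap('wrist','w6');W=cloud(c,d);z=W[...,2]
for st,ce,l in comps((z>.0065)&(z<.02)&(np.hypot(W[...,0]-.49,W[...,1]+.105)<.05),300): print(st,rect(c,l,.012),np.nanmedian(z[l]))
to([.4905,-.105,.004],-123)
E
```

```text
clock: 25.42
tcp_pos: [0.4903, -0.1046, 0.108]
orientation: [-0.34, 0.622, -0.62, 0.337]
contact_force: [0.2, -0.4, 0.3]
gripper_width: 0.0498
[ 268  170   25   71 1695] {'c': (491.6, -107.0), 's': (53.8, 17.6), 'ang': -33.2, 'mean': array([ 492. , -107.1])} 0.010751110963009347
tcp [ 490.2 -104.6  108.1] jaw ang -122.8 dtool [1.000e-01 1.041e+02 9.000e-01] dist 104.1
  turn rotvec deg [0.3 0.2 0.1]
  turn rotvec deg [ 1.000e-01 -1.798e+02 -4.000e-01]
q7 -1.72 w 50.1 F [-0.   0.3  0.3] t 25.48
```

View pics/w6.png

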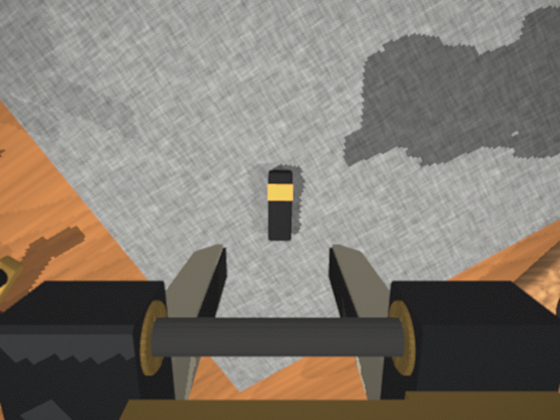

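```bash
python3 -m inch '[[[50,1,25,1,0,0,0],[50,0,30,0,0,0,0],[50,0,25,0,0,0,0],[50,0,15,0,0,0,0],[50,0,4,0,0,0,0],[50,0,0,0,0,0,0]]]' 25; python3 - <<'E'
from h import *
to([.491,-.106,.003],-123)
E
```

```text
clock: 26.22
tcp_pos: [0.4945, -0.1062, 0.0093]
orientation: [0.338, -0.62, 0.621, -0.341]
contact_force: [0.9, -0.1, 0.6]
gripper_width: 0.05
tcp [ 494.5 -106.2    9.3] jaw ang -122.7 dtool [ 1.7  6.3 -3.1] dist 7.2
  turn rotvec deg [-0.2  0.3 -0.1]
  turn rotvec deg [  -0.2 -179.7    0.4]
q7 -1.65 w 50.0 F [ 0.9 -0.1  0.6] t 26.23
```

```bash
python3 -m inch '[[[50,1,6,-3,0,0,0],[50,0,1,0,0,0,0],[50,0,0,0,0,0,0],[10,0,0,0,0,0,0],[10,0,0,0,0,0,0],[10,0,0,0,0,0,0],[10,0,0,0,0,0,0],[10,0,0,0,0,0,0]]]' 25; python3 - <<'E'
from h import *
to([.491,-.106,.003],-123)
E
```

```text
clock: 27.22
tcp_pos: [0.4928, -0.1057, 0.0038]
orientation: [0.337, -0.619, 0.622, -0.342]
contact_force: [-0.0, -0.5, -0.1]
gripper_width: 0.0174
tcp [ 492.8 -105.7    3.8] jaw ang -122.7 dtool [ 1.2  0.8 -1.3] dist 2.0
  turn rotvec deg [-0.5  0.3 -0.2]
  turn rotvec deg [  -0.4 -179.7    0.7]
q7 -1.64 w 17.4 F [-0.  -0.5 -0.1] t 27.23
```

```bash
python3 -m inch '[[[10,0,-20,0,0,0,0],[10,0,-45,0,0,0,0],[10,0,-45,0,0,-8,0],[10,0,-15,0,0,-10,0],[10,0,0,0,0,-10,0],[10,0,0,0,0,-10,0],[10,0,0,0,0,-10,0],[10,0,0,0,0,-6,0],[10,0,0,0,0,0,0]]]' 30;python3 - <<'E'
from h import *
to([.6531,.1264,.12],-68.2)
p,d,c=snap('wrist','w7')
E
```

```text
clock: 28.35
tcp_pos: [0.4903, -0.1054, 0.1326]
orientation: [-0.589, 0.388, -0.392, 0.591]
contact_force: [-0.2, -0.3, -0.6]
gripper_width: 0.0173
tcp [ 490.3 -105.4  132.6] jaw ang -67.0 dtool [-149.7   13.3  240.5] dist 283.6
  turn rotvec deg [-0.3  1.2  0.2]
  turn rotvec deg [   0.4 -178.8    0.5]
q7 -0.98 w 17.3 F [-0.2 -0.3 -0.6] t 28.35
```

View pics/w7.png

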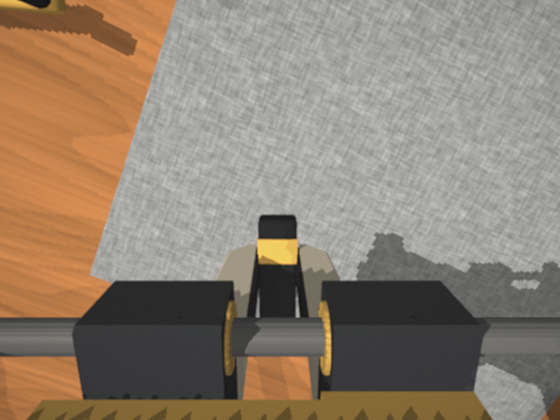

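```bash
python3 -m inch '[[[10,-11,0,18,0,1,0],[10,-19,0,30,0,0,0],[10,-22,0,36,0,0,0],[10,-22,0,36,0,0,0],[10,-22,2,36,0,0,0],[10,-22,2,36,0,0,0],[10,-18,2,28,0,0,0],[10,-8,0,12,0,0,0],[10,0,0,0,0,0,0],[10,0,0,0,0,0,0]]]' 30;python3 - <<'E'
from h import *
to([.6531,.1264,.11],-68.2)
E
```

```text
clock: 29.65
tcp_pos: [0.655, 0.1165, 0.1241]
orientation: [0.584, -0.4, 0.403, -0.58]
contact_force: [0.0, -0.1, -0.2]
gripper_width: 0.0173
tcp [655.  116.5 124.1] jaw ang -69.2 dtool [-10.1  14.    1.8] dist 17.4
  turn rotvec deg [ 0.1 -1.   0.4]
  turn rotvec deg [ -0.6 179.    0.2]
q7 -1.38 w 17.3 F [ 0.  -0.1 -0.2] t 29.65
```

```bash
python3 -m inch '[[[10,-6,20,1,0,-1,0.4],[10,-5,32,0,0,0,0],[10,0,30,0,0,0,0],[10,0,20,0,0,0,0],[10,0,8,0,0,0,0],[10,0,0,0,0,0,0]]]' 30;python3 - <<'E'
from h import *
to([.6531,.1264,.010],-68.2)
E
```

```text
clock: 30.4
tcp_pos: [0.6533, 0.1175, 0.0177]
orientation: [-0.582, 0.399, -0.403, 0.583]
contact_force: [0.1, -0.3, -0.2]
gripper_width: 0.0177
tcp [653.3 117.5  17.7] jaw ang -69.0 dtool [-8.4  7.7  2.9] dist 11.8
  turn rotvec deg [-0.3 -0.8  0.2]
  turn rotvec deg [ -0.4 179.2  -0.4]
q7 -1.38 w 17.7 F [ 0.1 -0.3 -0.2] t 30.4
```

Then rise and go back clear to inspect.

```bash
python3 -m inch '[[[10,-9,6,3,0,-0.7,0],[10,0,2,0,0,0,0],[10,0,0,0,0,0,0],[28,0,0,0,0,0,0],[28,0,0,0,0,0,0],[28,0,0,0,0,0,0],[28,0,-20,0,0,0,0],[40,0,-45,0,0,0,0],[50,0,-50,0,0,0,0],[50,30,-10,-20,0,0,0]]]';python3 -m inch '[[[50,40,0,-20,0,0,0],[50,40,0,-20,0,0,0],[50,40,0,-20,0,0,0],[50,20,0,-10,0,0,0],[50,0,0,0,0,0,0]]]'; python3 - <<'E'
from h import *
p,d,c=snap('top','t2');W=cloud(c,d);H=hsv(p);z=W[...,2]
cv2.imwrite('pics/t2c.png',cv2.resize(p[140:290,60:290,::-1],None,fx=3.4,fy=3.4,interpolation=cv2.INTER_CUBIC))
reg=np.zeros(d.shape,bool);reg[150:250,135:255]=1
for st,ce,l in comps(reg&(H[...,1]<60)&(H[...,2]>150),40): print('ledge',st,rect(c,l,.010))
for st,ce,l in comps(reg&(z>.045)&(z<.065),10): print('handle',st,ce,rect(c,l,.056))
to([.7082,.070,.12],21.8)
E
```

```text
clock: 31.65
tcp_pos: [0.6451, 0.0921, 0.1427]
orientation: [-0.585, 0.393, -0.399, 0.586]
contact_force: [0.1, -0.8, 0.0]
gripper_width: 0.0489
clock: 32.28
tcp_pos: [0.6341, -0.0729, 0.1541]
orientation: [-0.582, 0.39, -0.406, 0.587]
contact_force: [-0.1, 0.5, 0.1]
gripper_width: 0.0501
ledge [139 185  28  56 494] {'c': (623.9, 284.2), 's': (136.7, 20.2), 'ang': 21.8, 'mean': array([623.4, 284.3])}
handle [236 165  14  16 133] [242.73684211 172.69172932] {'c': (708.2, 70.0), 's': (31.2, 22.0), 'ang': 21.4, 'mean': array([708.4,  70. ])}
handle [228 234   8   7  41] [231.46341463 237.12195122] {'c': (562.6, 95.5), 's': (14.3, 14.2), 'ang': 44.8, 'mean': array([562.4,  95.6])}
tcp [634.5 -71.1 154.1] jaw ang -68.4 dtool [-104.4   35.   120. ] dist 162.9
  turn rotvec deg [ -0.3 -90.1   1.5]
  turn rotvec deg [-1.5 89.8 -0.3]
q7 -1.09 w 50.0 F [ 0.6 -0.3 -0.9] t 32.33
```

View pics/t2c.png

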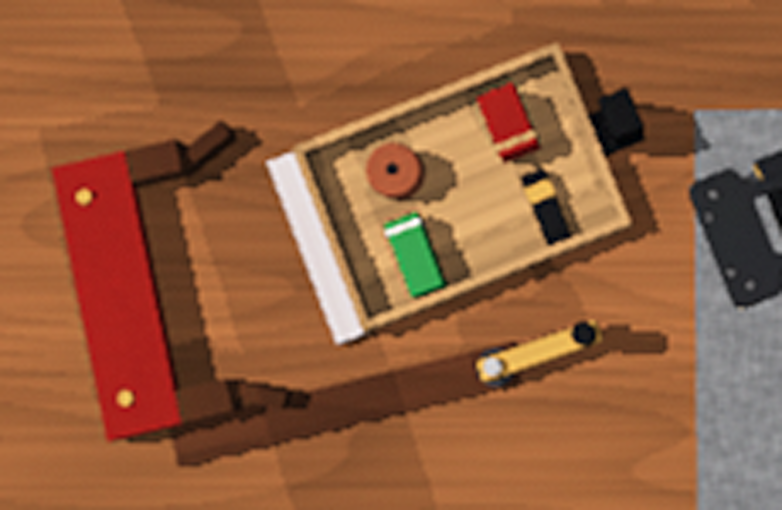

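```bash
python3 -m inch '[[[70,-17,0,20,0,0,0],[70,-34,0,40,0,0,0],[70,-34,0,40,0,0,0],[70,-17,0,20,0,0,0],[70,0,0,0,0,-10,0],[70,0,0,0,0,-10,0],[70,0,0,0,0,-10,0],[70,0,0,0,0,-10,0],[70,0,0,0,0,-10,0],[70,0,0,0,0,-10,0]]]';python3 -m inch '[[[70,0,0,0,0,-10,0],[70,0,0,0,0,-10,0],[70,0,0,0,0,-8,0],[70,0,0,0,0,0,0]]]' 40; python3 - <<'E'
from h import *
to([.7085,.069,.12],21.8)
E
```

```text
clock: 33.58
tcp_pos: [0.7101, 0.1287, 0.156]
orientation: [-0.697, 0.014, -0.031, 0.716]
contact_force: [0.5, 0.1, 0.3]
gripper_width: 0.0697
clock: 34.08
tcp_pos: [0.7081, 0.1509, 0.1568]
orientation: [-0.677, -0.172, 0.15, 0.7]
contact_force: [-0.7, -0.1, -0.2]
gripper_width: 0.07
tcp [708.1 150.9 156.8] jaw ang 26.3 dtool [-37.3  33.5 -74.5] dist 89.8
  turn rotvec deg [-1.5  4.5  2.1]
  turn rotvec deg [   3.2 -175.5    2.3]
q7 0.02 w 70.0 F [-0.7 -0.1 -0.2] t 34.08
```

```bash
python3 -m inch '[[[70,-17,10,-35,-0.7,2,1],[70,-17,10,-34,-0.7,2,1],[70,-2,5,-5,0,0,0],[70,0,0,0,0,0,0],[70,0,0,0,0,0,0]]]' 40; python3 - <<'E'
from h import *
p,d,c=snap('wrist','w8');W=cloud(c,d);z=W[...,2]
for st,ce,l in comps((z>.05)&(z<.062)&(np.hypot(W[...,0]-.708,W[...,1]-.07)<.05),100): print(st,rect(c,l,.056),np.nanmedian(z[l]))
to([.7085,.069,.022],21.8)
E
```

```text
clock: 34.7
tcp_pos: [0.707, 0.0695, 0.1275]
orientation: [-0.693, -0.135, 0.135, 0.695]
contact_force: [0.5, 0.2, 0.1]
gripper_width: 0.0701
[ 258  201   44   32 1384] {'c': (709.3, 71.2), 's': (29.3, 21.9), 'ang': 21.9, 'mean': array([709.3,  71.3])} 0.0547195450949253
tcp [706.9  69.7 127.6] jaw ang 22.0 dtool [  1.1 105.6  -1.6] dist 105.6
  turn rotvec deg [-0.2  0.2  0. ]
  turn rotvec deg [ 1.000e-01 -1.798e+02  3.000e-01]
q7 0.04 w 69.6 F [ 0.8 -0.9 -0.8] t 34.75
```

View pics/w8.png

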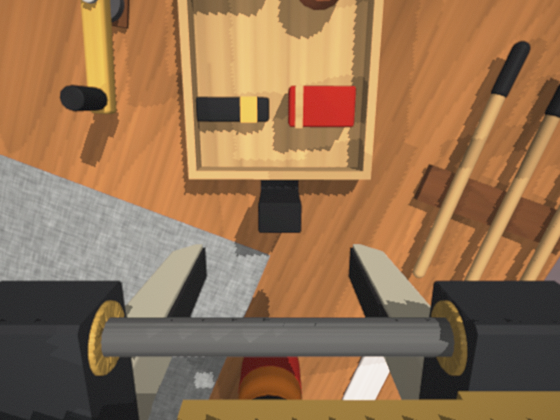

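```bash
python3 -m inch '[[[70,1,25,0,0,0,0],[70,1,30,0,0,0,0],[70,0,28,0,0,0,0],[70,0,16,0,0,0,0],[70,0,4,0,0,0,0],[70,0,0,0,0,0,0]]]' 40; python3 - <<'E'
from h import *
to([.709,.0705,.021],21.8)
E
```

```text
clock: 35.5
tcp_pos: [0.7118, 0.0786, 0.0265]
orientation: [-0.691, -0.14, 0.133, 0.697]
contact_force: [0.7, -0.0, -0.4]
gripper_width: 0.0702
tcp [711.8  78.6  26.5] jaw ang 22.3 dtool [-5.8  5.4 -6.4] dist 10.2
  turn rotvec deg [-0.4  0.5  0.7]
  turn rotvec deg [   1.  -179.5    0.6]
q7 0.0 w 70.2 F [ 0.7 -0.  -0.4] t 35.5
```

```bash
python3 -m inch '[[[70,-5,5,-6,-0.4,0.5,0.7],[70,0,1,0,0,0,0],[70,0,0,0,0,0,0],[20,0,0,0,0,0,0],[20,0,0,0,0,0,0],[20,0,0,0,0,0,0],[20,0,0,0,0,0,0],[20,0,0,0,0,0,0]]]' 50; python3 - <<'E'
from h import *
to([.709,.0705,.021],21.8)
E
```

```text
clock: 36.5
tcp_pos: [0.7101, 0.0701, 0.0232]
orientation: [0.695, 0.134, -0.133, -0.693]
contact_force: [-1.7, -0.4, 1.6]
gripper_width: 0.0299
tcp [710.1  70.1  23.2] jaw ang 21.8 dtool [-0.9  2.2  0.8] dist 2.5
  turn rotvec deg [ 0.2 -0.   0. ]
  turn rotvec deg [ -0.  180.    0.2]
q7 -0.0 w 29.9 F [-1.7 -0.4  1.6] t 36.5
```

```bash
python3 -m inch '[[[20,-4,0,1,0,1,0],[20,-5,0,1,0,1,0],[20,-5,0,1,0,1,0],[20,-5,0,1,0,1,0],[20,-5,0,1,0,1,0],[20,-5,0,1,0,1,0],[20,-4,0,1,0,1,0],[20,-2,0,0,0,0.5,0],[20,0,0,0,0,0,0]]]' 50; python3 - <<'E'
from h import *
to([.6729,.0635,.023],13.2)
p,d,c=snap('wrist','w9')
E
```

```text
clock: 37.62
tcp_pos: [0.6756, 0.0616, 0.0238]
orientation: [0.704, 0.085, -0.08, -0.7]
contact_force: [1.5, -2.9, 0.3]
gripper_width: 0.03
tcp [675.6  61.6  23.8] jaw ang 13.4 dtool [-2.2  0.7  2.5] dist 3.4
  turn rotvec deg [0.4 0.2 0.4]
  turn rotvec deg [   0.6 -179.8   -0.6]
q7 -0.14 w 30.0 F [ 1.5 -2.9  0.3] t 37.62
```

View pics/w9.png

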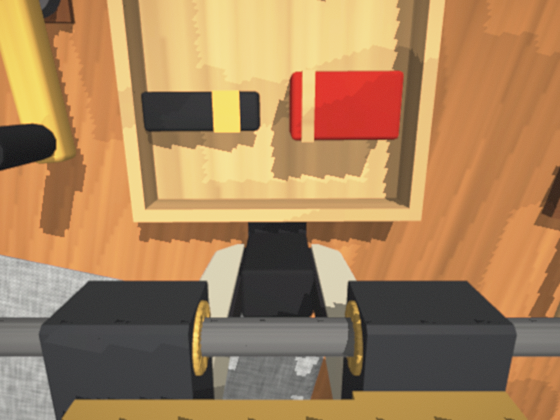

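```bash
python3 - <<'E'
from h import *
p,d,c=snap('top','t3');W=cloud(c,d);H=hsv(p);z=W[...,2]
cv2.imwrite('pics/t3c.png',cv2.resize(p[140:290,60:290,::-1],None,fx=3.4,fy=3.4,interpolation=cv2.INTER_CUBIC))
reg=np.zeros(d.shape,bool);reg[150:270,115:255]=1
for st,ce,l in comps(reg&(H[...,1]<60)&(H[...,2]>150),40):
    q=rect(c,l,.010);print('ledge',st,q)
    home=np.array([592,408.2]);a=np.radians(13.2);D=np.array([[np.cos(a),np.sin(a)],[-np.sin(a),np.cos(a)]])
    print('dock xy',D@(np.array(q['c'])-home))
E
```

```text
ledge [141 185  22  58 502] {'c': (621.2, 286.5), 's': (136.7, 20.4), 'ang': 14.1, 'mean': array([620.9, 286.5])}
dock xy [   0.63820307 -125.15239789]
```

View pics/t3c.png

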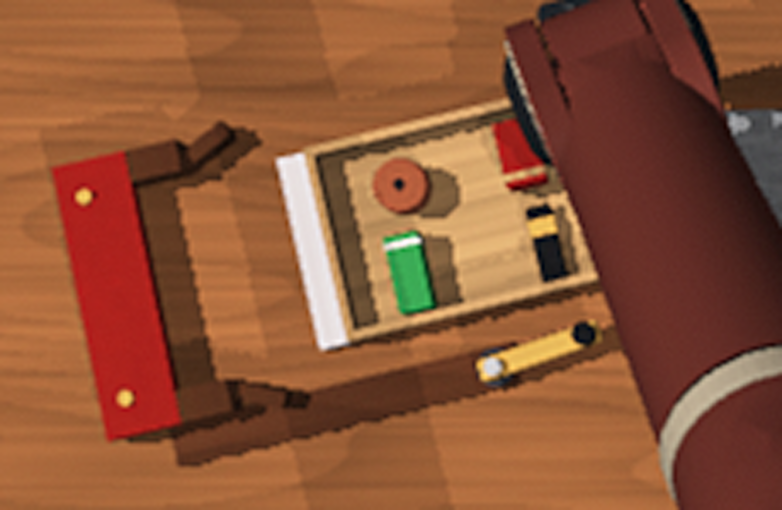

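```bash
python3 -m inch '[[[20,0,0,6,0,0.4,0],[20,0,0.5,10,0,0.2,0],[20,0,0.5,10,0,0,0],[20,0,0.5,10,0,0,0],[20,0,0.5,10,0,0,0],[20,0,0.5,6,0,0,0],[20,0,0,0,0,0,0]]]' 50; python3 - <<'E'
from h import *
to([.6466,.1755,.023],13.2)
E
```

```text
clock: 38.6
tcp_pos: [0.665, 0.1034, 0.0232]
orientation: [0.711, 0.081, -0.077, -0.695]
contact_force: [0.9, -2.1, 1.0]
gripper_width: 0.0299
tcp [665.  103.4  23.2] jaw ang 12.9 dtool [-1.8 -1.5 74.4] dist 74.4
  turn rotvec deg [ 1.3 -0.3  0.2]
  turn rotvec deg [ -0.3 179.7   2.1]
q7 -0.22 w 29.9 F [ 0.9 -2.1  1. ] t 38.6
```

```bash
python3 -m inch '[[[20,0,0,4,0.7,-0.2,0.1],[20,0,0,4,0.6,0,0],[20,0,0,0,0,0,0]]]' 50; python3 - <<'E'
from h import *
to([.6466,.1755,.023],13.2)
s,R=tool();print(R.round(3)[2])
p,d,c=snap('scene','s3');
cv2.imwrite('pics/s3c.png',cv2.resize(p[200:350,230:490,::-1],None,fx=3,fy=3,interpolation=cv2.INTER_CUBIC))
p,d,c=snap('top','t4');W=cloud(c,d);H=hsv(p)
reg=np.zeros(d.shape,bool);reg[150:270,100:255]=1
for st,ce,l in comps(reg&(H[...,1]<60)&(H[...,2]>150),40):
    q=rect(c,l,.010);print('ledge',st,q,np.nanmedian(W[...,2][l]))
    home=np.array([592,408.2]);a=np.radians(13.2);D=np.array([[np.cos(a),np.sin(a)],[-np.sin(a),np.cos(a)]])
    print('dock xy',D@(np.array(q['c'])-home))
E
```

```text
clock: 38.98
tcp_pos: [0.6639, 0.108, 0.0231]
orientation: [0.704, 0.081, -0.08, -0.701]
contact_force: [0.1, -1.6, 0.9]
gripper_width: 0.0294
tcp [663.9 108.   23.1] jaw ang 13.1 dtool [-1.6 -0.2 69.7] dist 69.7
  turn rotvec deg [ 0.3 -0.1  0.1]
  turn rotvec deg [-1.000e-01  1.799e+02  4.000e-01]
q7 -0.21 w 29.4 F [ 0.1 -1.6  0.9] t 38.98
[ 0.001 -1.    -0.005]
ledge [122 189  20  59 487] {'c': (611.1, 333.6), 's': (137.2, 19.4), 'ang': 13.3, 'mean': array([610.7, 333.5])} 0.010201842561852192
dock xy [  1.56038213 -76.99048777]
ledge [226 246  29  24 230] {'c': (517.9, 79.3), 's': (83.7, 20.2), 'ang': -55.2, 'mean': array([517.8,  79.3])} 0.5467349281188466
dock xy [-147.24679788 -303.28930168]
```

View pics/s3c.png

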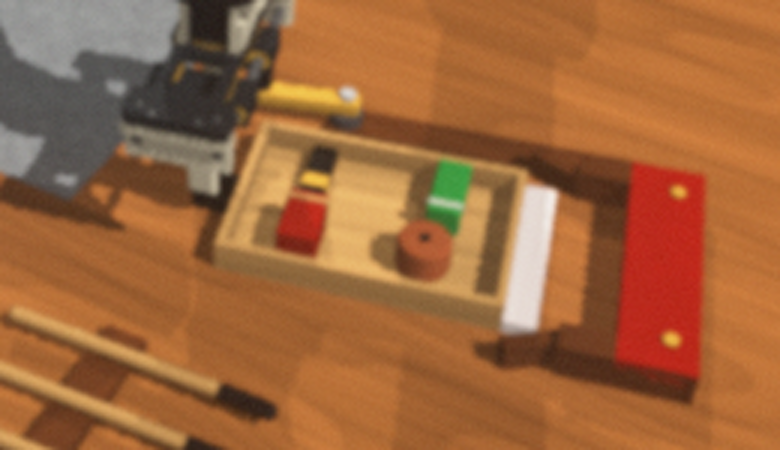

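```bash
python3 -m inch '[[[20,-0.5,0,6,0.2,0,0],[20,-0.5,0.5,9,0.2,0,0],[20,-0.5,0.5,9,0.2,0,0],[20,0,0.5,9,0.2,0,0],[20,0,0.5,9,0.3,0,0],[20,0,0.3,6,0.2,0,0],[20,0,0,0,0,0,0]]]' 50; python3 - <<'E'
from h import *
to([.6466,.1755,.023],13.2)
E
```

```text
clock: 39.95
tcp_pos: [0.6553, 0.1399, 0.0231]
orientation: [0.705, 0.08, -0.079, -0.701]
contact_force: [1.0, -0.8, -0.0]
gripper_width: 0.0299
tcp [655.3 139.9  23.1] jaw ang 12.9 dtool [-0.6 -0.1 36.6] dist 36.6
  turn rotvec deg [ 0.3 -0.3  0.1]
  turn rotvec deg [-1.000e-01  1.797e+02  5.000e-01]
q7 -0.26 w 29.9 F [ 1.  -0.8 -0. ] t 39.95
```

```bash
python3 -m inch '[[[20,0,0,5,0.1,-0.2,0],[20,0,0.3,7,0.2,0,0],[20,0,0.3,7,0.2,0,0],[20,0,0.3,7,0.2,0,0],[20,0,0.3,6,0.2,0,0],[20,0,0,4,0.1,0,0],[20,0,0,0,0,0,0]]]' 50; python3 - <<'E'
from h import *
to([.6466,.1755,.023],13.2)
E
```

```text
clock: 40.83
tcp_pos: [0.6502, 0.1637, 0.0231]
orientation: [0.705, 0.079, -0.078, -0.701]
contact_force: [1.2, -2.3, 2.1]
gripper_width: 0.0298
tcp [650.2 163.7  23.1] jaw ang 12.7 dtool [-0.9  0.1 12.3] dist 12.3
  turn rotvec deg [ 0.3 -0.5  0. ]
  turn rotvec deg [ -0.  179.5   0.4]
q7 -0.29 w 29.8 F [ 1.2 -2.3  2.1] t 40.83
```

Now push until contact force rises, a few mm at a time.

```bash
python3 -m inch '[[[20,0,0,4,0.1,-0.3,0],[20,0,0,4,0.1,0,0],[20,0,0,4,0.1,0,0],[20,0,0,4,0.1,0,0]]]' 50;python3 -m inch '[[[20,0,0,3,0,0,0],[20,0,0,3,0,0,0]]]'; python3 - <<'E'
from h import *
to([.6466,.1755,.023],13.2)
E
```

```text
clock: 41.32
tcp_pos: [0.6479, 0.1743, 0.0231]
orientation: [0.705, 0.079, -0.079, -0.701]
contact_force: [1.0, -7.2, 3.3]
gripper_width: 0.0301
clock: 41.58
tcp_pos: [0.6479, 0.1742, 0.0232]
orientation: [0.707, 0.078, -0.078, -0.698]
contact_force: [1.8, -8.8, 4.7]
gripper_width: 0.0297
tcp [647.9 174.2  23.2] jaw ang 12.7 dtool [-1.   0.2  1.6] dist 1.9
  turn rotvec deg [ 0.8 -0.5 -0.1]
  turn rotvec deg [1.000e-01 1.795e+02 1.200e+00]
q7 -0.31 w 29.7 F [ 1.8 -8.8  4.7] t 41.58
```

```bash
python3 -m inch '[[[20,0,0,5,0.4,-0.3,0],[20,0,0,6,0.3,0,0],[20,0,0,6,0,0,0]]]'; python3 - <<'E'
from h import *
to([.6466,.1755,.023],13.2)
p,d,c=snap('top','t5');W=cloud(c,d);H=hsv(p)
cv2.imwrite('pics/t5c.png',cv2.resize(p[140:290,60:290,::-1],None,fx=3.4,fy=3.4,interpolation=cv2.INTER_CUBIC))
E
```

```text
clock: 41.95
tcp_pos: [0.6481, 0.1743, 0.0233]
orientation: [0.711, 0.077, -0.077, -0.695]
contact_force: [1.4, -12.1, 4.1]
gripper_width: 0.0297
tcp [648.1 174.3  23.3] jaw ang 12.5 dtool [-1.2  0.3  1.5] dist 2.0
  turn rotvec deg [ 1.2 -0.7 -0.2]
  turn rotvec deg [  0.3 179.3   1.9]
q7 -0.32 w 29.7 F [  1.4 -12.1   4.1] t 41.95
```

View pics/t5c.png

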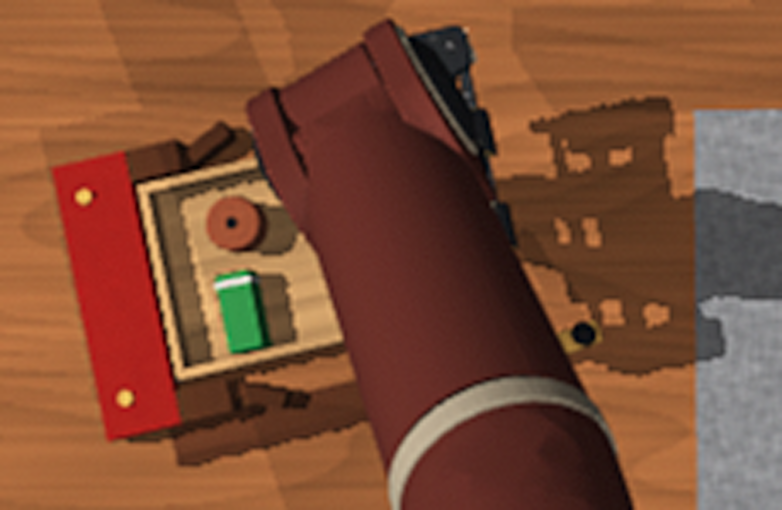

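```bash
python3 -m inch '[[[20,0,0,-1,0,0,0],[50,0,0,0,0,0,0],[50,0,0,0,0,0,0],[50,0,0,0,0,0,0],[50,0,0,0,0,0,0],[60,0,-20,0,0,0,0],[60,0,-40,0,0,0,0],[60,0,-40,0,0,0,0],[60,0,-10,-5,0,0,0],[60,0,0,0,0,0,0]]]';  python3 - <<'E'
from h import *
p,d,c=snap('wrist','w10')
to([.5625,.0955,.14],-76.8)
E
```

```text
clock: 43.25
tcp_pos: [0.646, 0.1803, 0.1388]
orientation: [0.705, 0.078, -0.08, -0.701]
contact_force: [0.4, -0.4, 0.4]
gripper_width: 0.0598
tcp [645.8 180.8 138.4] jaw ang 12.8 dtool [-100.1   -0.9  -64.8] dist 119.2
  turn rotvec deg [ 0.4 89.6  0.1]
  turn rotvec deg [  0.1 -90.4  -0.4]
q7 -0.28 w 60.2 F [-0.2  0.6  0.1] t 43.3
```

View pics/w10.png

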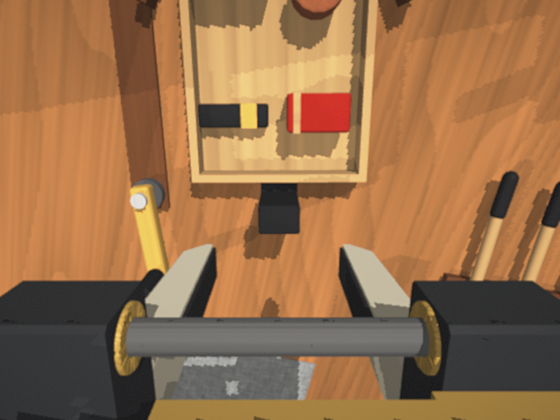

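```bash
python3 -m inch '[[[60,-20,0,-13,0,5,0],[60,-25,0,-12,0,10,0],[60,-22,0,0,0,10,0],[60,0,0,0,0,10,0],[60,0,0,0,0,10,0],[60,0,0,0,0,10,0],[60,0,0,0,0,10,0],[60,0,0,0,0,10,0],[60,0,0,0,0,8,0],[60,0,0,0,0,0,0]]]';  python3 - <<'E'
from h import *
to([.5625,.0955,.14],-76.8)
p,d,c=snap('top','t6');W=cloud(c,d);H=hsv(p);z=W[...,2]
cv2.imwrite('pics/t6c.png',cv2.resize(p[140:290,60:290,::-1],None,fx=3.4,fy=3.4,interpolation=cv2.INTER_CUBIC))
E
```

```text
clock: 44.55
tcp_pos: [0.5699, 0.1452, 0.1209]
orientation: [0.581, -0.428, 0.413, -0.557]
contact_force: [0.2, -0.3, -0.2]
gripper_width: 0.0601
tcp [569.9 145.2 120.9] jaw ang -72.9 dtool [ 45.4 -18.1 -22.4] dist 53.8
  turn rotvec deg [2.3 3.9 0.3]
  turn rotvec deg [   0.4 -176.1   -3.5]
q7 -1.48 w 60.1 F [ 0.2 -0.3 -0.2] t 44.55
```

View pics/t6c.png

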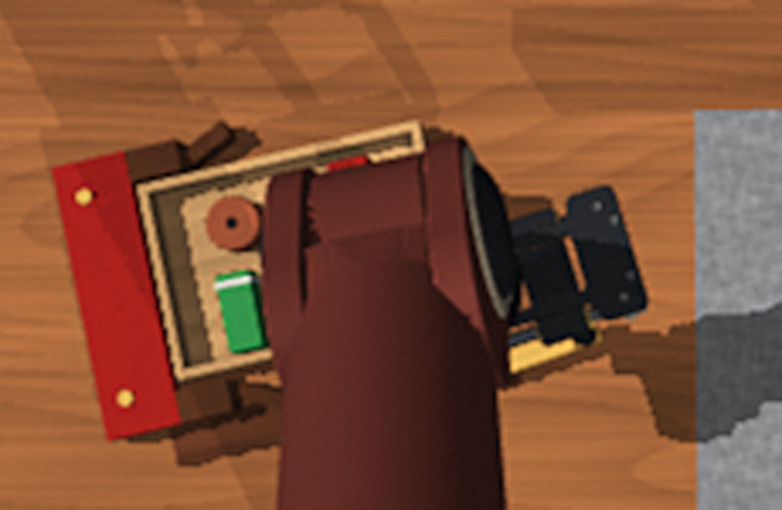

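```bash
python3 -m inch '[[[50,20,-5,-10,1,2,0],[50,20,-5,-10,1,2,0],[50,5,0,-2,0,0,0],[50,0,0,0,0,0,0],[50,0,0,0,0,0,0]]]';  python3 - <<'E'
from h import *
p,d,c=snap('wrist','w11');W=cloud(c,d);z=W[...,2]
for st,ce,l in comps((z>.053)&(z<.068)&(np.hypot(W[...,0]-.5625,W[...,1]-.0955)<.03),50): print(st,rect(c,l,.061),np.nanmedian(z[l]))
to([.5625,.0955,.035],-76.8)
E
```

```text
clock: 45.22
tcp_pos: [0.5601, 0.0953, 0.1302]
orientation: [0.557, -0.439, 0.438, -0.553]
contact_force: [-0.1, 0.6, -0.0]
gripper_width: 0.0501
[267 203  23  24 442] {'c': (564.3, 95.3), 's': (16.1, 14.7), 'ang': 13.3, 'mean': array([564.5,  95.3])} 0.059545630561124635
tcp [560.   95.4 130.1] jaw ang -76.6 dtool [ 0.2 95.1  3. ] dist 95.1
  turn rotvec deg [0.4 0.2 0.2]
  turn rotvec deg [   0.3 -179.8   -0.6]
q7 -1.45 w 49.9 F [-0.1 -0.7 -0.2] t 45.27
```

View pics/w11.png

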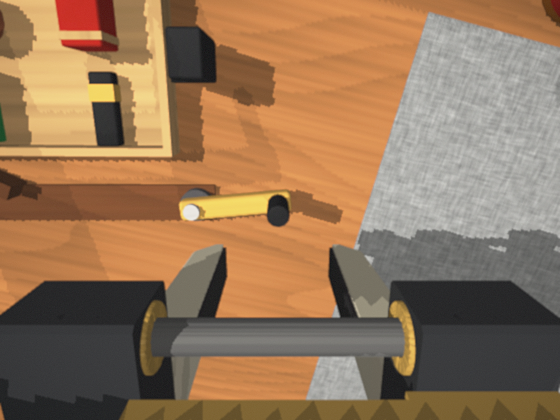

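```bash
python3 -m inch '[[[50,0,25,2,0.4,0,0.2],[50,0,30,1,0,0,0],[50,0,22,0,0,0,0],[50,0,8,0,0,0,0],[50,0,0,0,0,0,0]]]' 6;  python3 - <<'E'
from h import *
to([.564,.0955,.036],-76.8)
E
```

```text
clock: 45.9
tcp_pos: [0.5652, 0.1009, 0.0433]
orientation: [-0.554, 0.436, -0.437, 0.559]
contact_force: [-0.2, -0.2, 0.8]
gripper_width: 0.0496
tcp [565.2 100.9  43.3] jaw ang -76.2 dtool [ 5.   7.3 -2.5] dist 9.2
  turn rotvec deg [-0.3  0.6 -0.2]
  turn rotvec deg [  -0.3 -179.4    0.5]
q7 -1.43 w 49.6 F [-0.2 -0.2  0.8] t 45.9
```

```bash
python3 -m inch '[[[50,5,6,-2,0,0.5,0],[50,0,0,0,0,0,0],[10,0,0,0,0,0,0],[10,0,0,0,0,0,0],[10,0,0,0,0,0,0],[10,0,0,0,0,0,0],[10,0,0,0,0,0,0],[10,0,0,0,0,0,0]]]' 6;  python3 - <<'E'
from h import *
to([.564,.0955,.036],-76.8)
home=np.array([592,408.2]);a=np.radians(13.2);D=np.array([[np.cos(a),np.sin(a)],[-np.sin(a),np.cos(a)]])
s,R=tool();print('dock',D@(s['tcp_pos'][:2]*1000-home))
E
```

```text
clock: 46.9
tcp_pos: [0.5663, 0.0962, 0.0396]
orientation: [-0.551, 0.438, -0.44, 0.558]
contact_force: [0.5, -0.3, -0.1]
gripper_width: 0.0161
tcp [566.3  96.2  39.6] jaw ang -76.7 dtool [ 0.2  3.6 -2.4] dist 4.3
  turn rotvec deg [-0.6  0.1 -0.2]
  turn rotvec deg [  -0.3 -179.9    0.9]
q7 -1.42 w 16.1 F [ 0.5 -0.3 -0.1] t 46.9
dock [ -96.29878641 -297.85884937]
```

```bash
python3 -m inch '[[[10,-1,0,6,0,0,0],[10,-2,0,7,0,0,0],[10,-3,0,7,0,0,0],[10,-4,0,7,0,0,0],[10,-5,0,6,0,0,0],[10,-5,0,6,0,0,0],[10,0,0,0,0,0,0]]]' 10;  python3 - <<'E'
from h import *
home=np.array([592,408.2]);a=np.radians(13.2);D=np.array([[np.cos(a),np.sin(a)],[-np.sin(a),np.cos(a)]])
s,R=tool();q=D@(s['tcp_pos'][:2]*1000-home);print('dock',q,'rel pivot',q-[-108,-231],np.linalg.norm(q-[-108,-231]))
to([.564,.0955,.036],-76.8)
E
```

```text
clock: 47.78
tcp_pos: [0.6037, 0.1218, 0.0396]
orientation: [-0.551, 0.436, -0.443, 0.557]
contact_force: [0.7, -0.8, -0.2]
gripper_width: 0.0145
dock [ -53.97391322 -281.47807192] rel pivot [ 54.02608678 -50.47807192] 73.93817550690278
tcp [603.7 121.8  39.6] jaw ang -76.8 dtool [ 16.6   3.2 -44.7] dist 47.8
  turn rotvec deg [-0.7 -0.   0.2]
  turn rotvec deg [ -0.3 180.   -1. ]
q7 -1.46 w 14.5 F [ 0.7 -0.8 -0.2] t 47.77
```

```bash
python3 -m inch '[[[24,0,0,0,0,0,0],[24,0,0,0,0,0,0],[24,0,0,-6,0.3,0,0],[24,0,2,-5,0.3,0,0],[24,0,0,0,0,0,0],[10,0,0,0,0,0,0],[10,0,0,0,0,0,0],[10,0,0,0,0,0,0]]]' 20;  python3 - <<'E'
from h import *
home=np.array([592,408.2]);a=np.radians(13.2);D=np.array([[np.cos(a),np.sin(a)],[-np.sin(a),np.cos(a)]])
s,R=tool();q=D@(s['tcp_pos'][:2]*1000-home);print('dock',q,'rel pivot',q-[-108,-231],np.linalg.norm(q-[-108,-231]))
to([.564,.0955,.036],-76.8)
p,d,c=snap('wrist','w12')
E
```

```text
clock: 48.78
tcp_pos: [0.5926, 0.1202, 0.0377]
orientation: [-0.547, 0.434, -0.445, 0.561]
contact_force: [0.5, -1.4, 0.6]
gripper_width: 0.0154
dock [ -65.17084462 -280.50377441] rel pivot [ 42.82915538 -49.50377441] 65.45960763214713
tcp [592.6 120.2  37.7] jaw ang -76.9 dtool [ 17.6   0.8 -33.5] dist 37.8
  turn rotvec deg [-1.4 -0.1  0.1]
  turn rotvec deg [-1.000e-01  1.799e+02 -2.200e+00]
q7 -1.46 w 15.4 F [ 0.5 -1.4  0.6] t 48.77
```

View pics/w12.png

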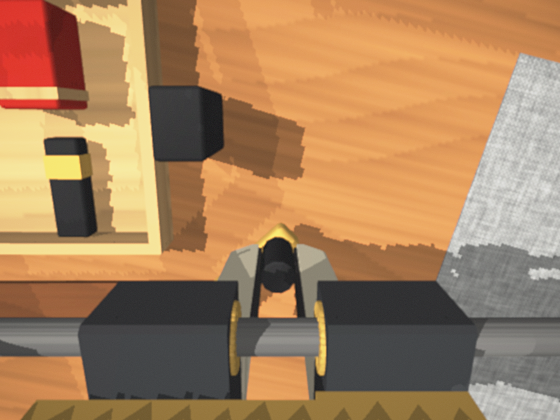

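```bash
python3 -m inch '[[[10,-4,0,3,0.5,0,0],[10,-5,0,5,0.4,0,0],[10,-6,0,3,0.4,0,0],[10,-6,0,3,0,0,0],[10,-7,0,2,0,0,0],[10,0,0,0,0,0,0]]]' 20;  python3 - <<'E'
from h import *
home=np.array([592,408.2]);a=np.radians(13.2);D=np.array([[np.cos(a),np.sin(a)],[-np.sin(a),np.cos(a)]])
s,R=tool();q=D@(s['tcp_pos'][:2]*1000-home);print('dock',q,'rel pivot',q-[-108,-231],np.linalg.norm(q-[-108,-231]))
to([.564,.0955,.036],-76.8)
E
```

```text
clock: 49.58
tcp_pos: [0.6046, 0.1423, 0.0376]
orientation: [-0.543, 0.425, -0.455, 0.564]
contact_force: [1.1, -2.0, -0.2]
gripper_width: 0.0154
dock [ -48.44134801 -261.73357735] rel pivot [ 59.55865199 -30.73357735] 67.02078635714973
tcp [604.6 142.3  37.6] jaw ang -77.0 dtool [ 36.5  -0.3 -50.1] dist 62.0
  turn rotvec deg [-2.8 -0.2  0.9]
  turn rotvec deg [ -1.4 179.8  -4.4]
q7 -1.5 w 15.4 F [ 1.1 -2.  -0.2] t 49.58
```

```bash
python3 -m inch '[[[10,-5,0,3,-1,0,0.4],[10,-6,0,2,-1,0,0.3],[10,-6,0,0.5,-0.6,0,0],[10,-6,0,0,0,0,0],[10,-4,0,0,0,0,0],[10,-3,0,0,0,0,0],[10,-3,0,0,0,0,0],[10,0,0,0,0,0,0]]]' 20;  python3 - <<'E'
from h import *
home=np.array([592,408.2]);a=np.radians(13.2);D=np.array([[np.cos(a),np.sin(a)],[-np.sin(a),np.cos(a)]])
s,R=tool();q=D@(s['tcp_pos'][:2]*1000-home);print('dock',q,'rel pivot',q-[-108,-231],np.linalg.norm(q-[-108,-231]))
to([.564,.0955,.036],-76.8)
E
```

```text
clock: 50.58
tcp_pos: [0.607, 0.1733, 0.0377]
orientation: [-0.553, 0.436, -0.445, 0.553]
contact_force: [2.9, -1.7, -2.0]
gripper_width: 0.0155
dock [ -39.0573032  -232.09796853] rel pivot [68.9426968  -1.09796853] 68.95143926946403
tcp [607.  173.3  37.7] jaw ang -77.0 dtool [ 66.2   1.9 -59.4] dist 88.9
  turn rotvec deg [-0.5 -0.2  0.6]
  turn rotvec deg [ -1.  179.8  -0.8]
q7 -1.54 w 15.5 F [ 2.9 -1.7 -2. ] t 50.58
```

Near shut; push gently against the stop.

```bash
python3 -m inch '[[[10,-3,0,-1,0,0,0],[10,-4,0,0,0,0,0],[10,-4,0,0,0,0,0]]]' 20;  python3 - <<'E'
from h import *
home=np.array([592,408.2]);a=np.radians(13.2);D=np.array([[np.cos(a),np.sin(a)],[-np.sin(a),np.cos(a)]])
s,R=tool();q=D@(s['tcp_pos'][:2]*1000-home);print('dock',q,'rel pivot',q-[-108,-231],s['contact_force'], s['gripper_width'])
p,d,c=snap('wrist','w13')
E
```

```text
clock: 50.95
tcp_pos: [0.6071, 0.1733, 0.0377]
orientation: [0.554, -0.433, 0.452, -0.549]
contact_force: [3.8, -8.4, -1.3]
gripper_width: 0.0157
dock [ -38.93563146 -232.10321335] rel pivot [69.06436854 -1.10321335] [ 3.81253291 -8.3531389  -1.27298405] 0.01570672253947261
```

View pics/w13.png

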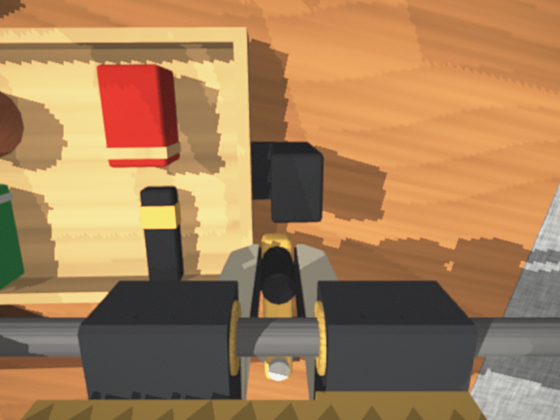

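```bash
python3 -m inch '[[[10,0,0,0,0,0,0],[30,-1,0,0,0,0,0],[30,0,0,0,0,0,0],[30,0,0,0,0,0,0],[30,0,-15,0,0,0,0],[30,0,-40,0,0,0,0],[40,0,-45,0,0,0,0],[40,25,-10,-10,0,0,0],[40,40,0,-20,0,0,0],[40,40,0,-20,0,0,0]]]' 20; python3 -m inch '[[[40,40,0,-20,0,0,0],[40,40,0,-20,0,0,0],[40,40,0,-15,0,0,0],[40,30,0,-10,0,0,0],[40,0,0,0,0,0,0],[40,0,0,0,0,0,0]]]' 20; python3 - <<'E'
from h import *
p,d,c=snap('top','t7');W=cloud(c,d);H=hsv(p);z=W[...,2]
cv2.imwrite('pics/t7c.png',cv2.resize(p[140:290,60:290,::-1],None,fx=3.4,fy=3.4,interpolation=cv2.INTER_CUBIC))
home=np.array([592,408.2]);a=np.radians(13.2);D=np.array([[np.cos(a),np.sin(a)],[-np.sin(a),np.cos(a)]])
reg=np.zeros(d.shape,bool);reg[150:270,95:240]=1
for st,ce,l in comps(reg&(z>.05)&(z<.07),10): 
  q=rect(c,l,.058);print('tall',q,D@(np.array(q['c'])-home))
q=[rect(c,l,.024) for st,ce,l in comps(reg&(z>.018)&(z<.034),100)];
for k in q: print('rim-ish',k,D@(np.array(k['c'])-home))
p,d,c=snap('scene','s7');cv2.imwrite('pics/s7c.png',cv2.resize(p[200:350,230:490,::-1],None,fx=3,fy=3,interpolation=cv2.INTER_CUBIC))
to([0,0,0])
E
```

```text
clock: 52.25
tcp_pos: [0.5737, 0.0706, 0.1542]
orientation: [0.555, -0.435, 0.444, -0.553]
contact_force: [0.4, -0.1, 0.2]
gripper_width: 0.0396
clock: 53.0
tcp_pos: [0.5332, -0.1051, 0.1546]
orientation: [0.555, -0.442, 0.446, -0.547]
contact_force: [0.5, 0.6, -0.0]
gripper_width: 0.0398
tall {'c': (648.3, 174.2), 's': (30.3, 22.0), 'ang': 11.7, 'mean': array([648.3, 174.1])} [   1.37838863 -240.67361726]
tall {'c': (605.6, 172.6), 's': (13.6, 13.4), 'ang': 0.4, 'mean': array([605.3, 172.9])} [ -40.55879192 -232.48076135]
rim-ish {'c': (615.1, 308.3), 's': (239.5, 200.1), 'ang': -79.8, 'mean': array([594.7, 348.5])} [  -0.32257927 -102.5354375 ]
rim-ish {'c': (661.0, 253.7), 's': (47.5, 30.3), 'ang': 11.9, 'mean': array([660.6, 253.4])} [  31.89673487 -166.17415053]
rim-ish {'c': (639.6, 334.7), 's': (37.5, 36.9), 'ang': 1.2, 'mean': array([639.6, 334.7])} [ 29.55856682 -82.42755078]
rim-ish {'c': (573.1, 165.5), 's': (85.4, 16.8), 'ang': 13.5, 'mean': array([567.6, 163.9])} [ -73.82139744 -231.97176828]
tcp [ 533.5 -104.8  154.6] jaw ang -77.6 dtool [-218.5  154.5 -497.9] dist 565.3
q7 -1.11 w 40.1 F [-0.1  0.4  0.1] t 53.1
```

View pics/t7c.png

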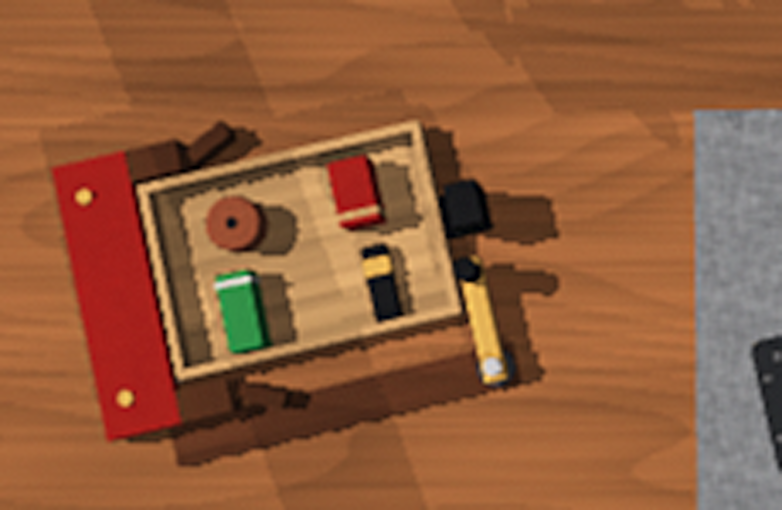

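View pics/s7c.png

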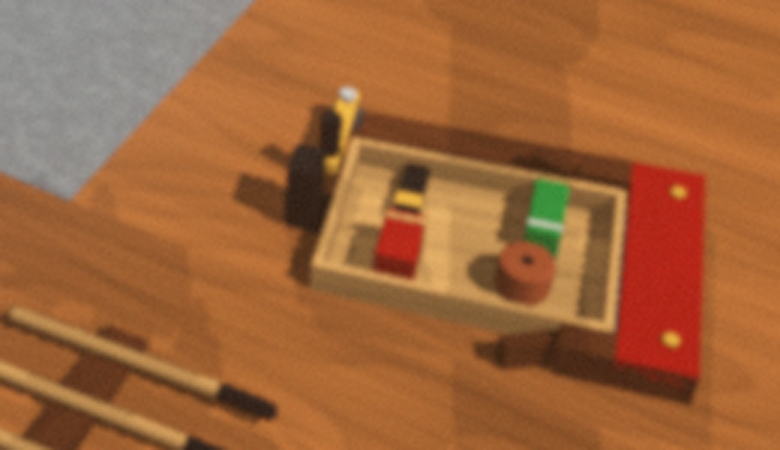

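View pics/t7.png

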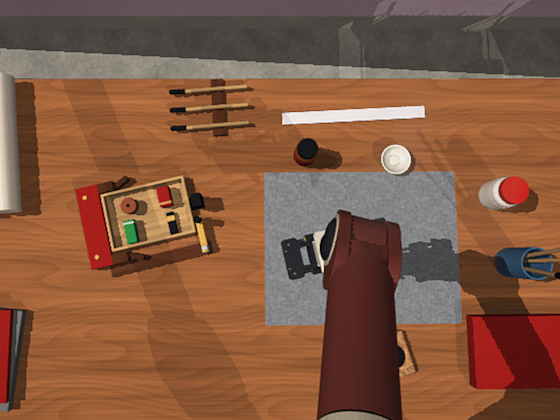

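```bash
python3 - <<'E'
from h import *
p,d,c=snap('top');W=cloud(c,d);H=hsv(p);z=W[...,2]
home=np.array([592,408.2]);a=np.radians(13.2);D=np.array([[np.cos(a),np.sin(a)],[-np.sin(a),np.cos(a)]])
# red lip polygon and its front edge
red=((H[...,0]<8)|(H[...,0]>172))&(H[...,1]>180)&(H[...,2]>70)
reg=np.zeros(d.shape,bool);reg[170:285,60:125]=1
l=max(comps(red&reg,100),key=lambda t:t[0][4])[2]
v,u=np.nonzero(l);Wl=plane(c,np.c_[u,v],.027)[:,:2]*1000;Q=(Wl-home)@D.T
# front edge: per x-bin min y
def edge(Q,ax,fn,lo,hi,n=16):
    P=[]
    for b in np.linspace(lo,hi,n+1)[:-1]:
        s=(Q[:,ax]>=b)&(Q[:,ax]<b+(hi-lo)/n)
        if s.any(): P.append((b+(hi-lo)/n/2,fn(Q[s][:,1-ax])))
    P=np.array(P);k=np.polyfit(P[:,0],P[:,1],1);return np.degrees(np.arctan(k[0])).round(2),k[1].round(1)
print('lip front (slope deg, y at x=0)',edge(Q,0,np.min,-80,80))
# wood colours of rim: height mask
m=np.zeros(d.shape,bool);m[170:262,95:205]=1
m&=(z>.018)&(z<.032)&~red&(H[...,2]>120)
for st,ce,l in comps(m,200):
    v,u=np.nonzero(l);Q=(plane(c,np.c_[u,v],.024)[:,:2]*1000-home)@D.T
    print(st,'bbox dock',Q.min(0).round(1),Q.max(0).round(1))
    print('rear',edge(Q,0,np.min,-60,60),'front',edge(Q,0,np.max,-60,60),'left',edge(Q,1,np.min,-200,-70),'right',edge(Q,1,np.max,-200,-70))
E
```

```text
lip front (slope deg, y at x=0) (np.float64(0.06), np.float64(-19.9))
[100 175  96  77 763] bbox dock [ -65.9 -219. ] [ 70.8 -21.1]
rear (np.float64(-0.17), np.float64(-217.7)) front (np.float64(-0.32), np.float64(-21.8)) left (np.float64(0.15), np.float64(-65.1)) right (np.float64(0.15), np.float64(70.6))
[124 219  13  24 206] bbox dock [-55.3 -83.7] [ -2.4 -61.3]
rear (np.float64(-1.41), np.float64(-82.6)) front (np.float64(-0.59), np.float64(-62.4)) left (np.float64(3.8), np.float64(-49.7)) right (np.float64(3.8), np.float64(2.1))
```

```bash
python3 -c "
from station import r
print(r.read_state()['contact_force'].round(1));print(r.sign_off())"
```

```text
[-1.  -0.6  0. ]
the job is handed in; nothing more can be done
None
```

The job is done and handed in at about 53 s. The four kit pieces that were out are in the tray, the tray is home in the dock, and the catch is shut. The pieces were the dropper, green seal, red seal and ink stick; I saw no paste pot or brass weight on the desk.

I packed the tray while it was out of the dock. I then squared it up, slid it by its handle under the lip until it stopped (about 12 N, no further motion), and swung the catch by its peg until it met its stop (about 8 N, no motion).

Last checks, in dock coordinates:
- **Tray:** the rear wall is at y = -217.7 mm against -218 nominal, and the front rim at -21.8 mm against -22. The skew is about 0.2° and the tray sits about 3 mm to the right, inside the 5 mm side clearance.
- **Handle:** it read y = -240.7 mm against -239 nominal and 1.5° off in angle. That is slightly at odds with the wall readings, but I put it down to coarse pixels.
- **Catch:** the arm reads about 0.02 rad from shut.
- **Scene:** the pieces lie apart inside the tray. The bottle and dish look unmoved in the last top picture, though I did not re-measure them. The gripper is clear of everything.

One thing went wrong along the way: the peg slipped part-way out of the pads during the catch swing. I re-centred on it and gripped again.

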